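# Put the goldsmith's tools back on their outlined pads

## Task

Clear up the goldsmith's bench: put each of the four loose tools (large round steel block, small round brass block, square dimpled steel block, wooden ring clamp) back on the green leather pad whose cream silhouette matches it, right side up, centred on the silhouette so that it covers it, with the square block and the ring clamp lined up with theirs. Leave the white dish of stones where it is.

Things in the scene. Friction and masses are not known exactly. Their poses are not given: they have to be found in the camera images.
- round_block: Large round steel bench block on a black rubber foot: upright disc 60 mm in diameter, 22 mm high, plain grey top with a bright rim, about 0.5 kg. Origin: centre of its underside; z is its axis, up. Belongs on round_pad.
- brass_block: Small round brass doming block: upright disc 40 mm in diameter, 24 mm high, dark dimples on top, about 0.25 kg. Origin: centre of its underside; z is its axis, up. Belongs on brass_pad.
- square_block: Square steel dapping block 46 x 46 mm, 26 mm high, four dark dimples of different sizes on its grey top, about 0.4 kg. Origin: centre of its underside; x and y are square to its sides, z up. Belongs on square_pad; any of the four quarter turns will do.
- ring_clamp: Wooden ring clamp lying flat: a straight pale wood bar 120 mm long (x), 26 mm wide (y), 20 mm high, brass band round its middle, brown leather at both ends, about 0.07 kg. Origin: centre of its underside; x along its length, z up. Belongs on clamp_pad; either way round will do.
- round_pad: Dark green leather pad 80 x 80 mm, 4 mm thick, fixed to the bench, with a cream disc 60 mm in diameter inlaid at its centre. Origin: centre of its underside, on the bench; z up, so its upper face is 4 mm above the origin.
- brass_pad: Dark green leather pad 60 x 60 mm, 4 mm thick, fixed to the bench, with a cream disc 40 mm in diameter inlaid at its centre. Origin: centre of its underside, on the bench; z up, so its upper face is 4 mm above the origin.
- square_pad: Dark green leather pad 66 x 66 mm, 4 mm thick, fixed to the bench, with a cream square 46 x 46 mm, its sides parallel to the pad's x and y, inlaid at its centre. Origin: centre of its underside, on the bench; z up, so its upper face is 4 mm above the origin.
- clamp_pad: Dark green leather pad 140 (x) x 46 (y) mm, 4 mm thick, fixed to the bench, with a cream strip 120 mm long (pad x) by 26 mm wide (pad y) inlaid at its centre. Origin: centre of its underside, on the bench; z up, so its upper face is 4 mm above the origin.
- dish: Low white porcelain dish, 76 mm across, 16 mm high, a few coloured stones fixed in it, loose on the bench, about 0.14 kg; it stands among the tools and is to be left alone. Origin: centre of its underside. (Other clutter among the tools: a small amber jar 26 mm across and 29 mm high, and a copper wire spool 28 mm across and 20 mm high.)
There are look-alikes about, which are no part of the job. Several things look just like the ring_clamp: the one meant starts nearest to the robot's base. Leave any blue look-alike of the round_pad alone.

How it is judged:
By the outcome, as a careful person would: the job done as asked, in the order asked, and still so for the second after the job is handed in, with the robot touching nothing.
It also fails if it takes over 99 s, if anything falls off the work surface, if the arm or the gripper's body presses on something with over 40 N, if the wrist force passes 120 N, or if a joint passes its speed limit or range.

## Robot

A 7-joint arm with a two-finger parallel gripper is mounted at the origin on the work surface. World frame = base frame: x ahead of the robot, y to its left, z up, the work surface at z = 0. Lengths are in m, angles in rad, forces in N, time in s.
With the tool pointing down it reaches from about 0.35 to 0.9 m from the base axis. Payload 8.1 kg.
Tool frame: the origin (TCP) lies on the centre line of the jaws, within the pads' length; the fingertips stand arm.tips_ahead ahead of it and the grasp point (between the pads) lies 8 mm behind it (arm.tips_ahead is the distance from the TCP to the fingertips, in m); z points along the fingers, y is the direction in which the jaws open and shut (so a half turn about z gives the same grasp; the last joint's range is limited). The gripper opens to 92 mm and grips with 3 to 60 N. Pads are 19 mm wide; open, the fingers measure 130 mm over their backs; the gripper's body (75 mm by 190 mm) begins 47 mm behind the grasp point.
Start: joints at [1.07, 0.434, 0.025, 1.573, -0.012, 1.134, -0.075], TCP at [0.242, -0.576, 0.238] pointing down, gripper open.
Joint ranges: [-2.62, 2.62], [-0.44, 2.09], [-1.27, 1.32], [0.08, 2.57], [-1.32, 4.46], [0.12, 2], [-2.74, 2.74]. Speed limits (rad/s): [2.22, 2.22, 3.01, 3.01, 3.14, 3.14, 3.14].

## Interface

Orientations are given as a rotation vector (axis times angle).
In Python, from cell import arm gives the robot as it stands. The module is installed in compiled form; this text tells all that it offers.
- The arm moves only by the tool jog_arm, never from a script. Its argument "moves" is a list of rows, each an object with "twist": the turn, a rotation vector about the tool's x, y, z in units of 10 degrees (1.0 is 10 degrees), a list of three; "xyz": the shift along the tool's x, y, z in units of 60 mm (1.0 is 60 mm), a list of three; "grip": the closure, from -1 (fully open) to 1 (shut). A call has 1 to 5 rows; each row is the pose to reach, as a shift and turn from the pose commanded when the call began, along the tool's axes at that moment; what a row does not reach only later rows make up. A row lasts 1/8 s, in which the tool goes at most 62.5 mm and 10.7 degrees, less where a joint would pass 70% of its speed; a pose out of reach is approached as far as the arm can. A call with a gripper value outside its range is refused whole. The fingers move at their own pace and stop on an object; "force" is the grip in N (left out, the last holds). Time passes only in rows, so rows that repeat a pose let the fingers close. It gives the time, the measured TCP pose, the force and the opening at its end, in the units of the state.
- arm.observe(): the state, without advancing time (a new reading comes with each control period).
- arm.get_image(name): name is "side" or "top" or "wrist"; returns the picture (420x560x3 uint8, blue, green, red); there is no depth.
- arm.camera_params(name): a dict with "mtx" (3x3 intrinsics, pixels), "T" (4x4, takes a point from camera to world coordinates); the wrist camera has in their place "T_tool_cam" (4x4, takes a point from camera to tool coordinates, whose origin is the TCP and whose axes are the flange's). Camera axes: x right, y down, z forward; pixel columns grow to the right and rows downward; lengths in m; the calibration is good to about 2 mm. A picture is of the moment at which its call begins: read the wrist's pose just before it. camera_params takes no time and is no camera call.
- arm.sign_off(): hands the job in, once; it reports no verdict.
The state is a dict: "clock": time; "joints": joint angles; "dq": joint speeds; "joint_efforts": joint torques, N m; "position": TCP position; "ee_rot": TCP orientation; "force": force on the tool from outside, world axes, zero at the start; "ft_torque": the same for the moment, N m; "width": opening from 0.0 (shut) to 1.0 (fully open).
Only numpy, scipy, OpenCV 4.12 (cv2) and the standard library are available. Lean on these libraries where they do the work, as an engineer would, in place of code of your own. Each camera call takes 0.05 s, during which the arm holds its last target. There are 200 camera calls.

## Working session

There is one attempt and no reset: what is moved stays moved. The work goes in short steps, Python scripts to look and compute and a tool call to move; the robot and the scene stay as the last step left them, time stands still between calls to the robot, and variables do not carry over. Pictures are saved under pics/ and viewed, about 12 in all and at most 16, crops included, and the job is handed in when it is done.

Besides the shell and the picture viewer there is one more tool, called after "Emit:" as name([rows], argument=value, ...), one row to a line, values as JSON. jog_arm: Moves the arm, as the interface text tells. Its arguments: {"type":"object","properties":{"moves":{"type":"array","items":{"type":"object","properties":{"twist":{"type":"array","items":{"type":"number"}},"xyz":{"type":"array","items":{"type":"number"}},"grip":{"type":"number"}}}},"force":{"type":"number"}},"required":["moves"]}

```bash
mkdir -p pics
python3 - <<'E'
from cell import arm
import cv2,numpy as np
o=arm.observe()
print({k:np.round(v,3) for k,v in o.items()},arm.tips_ahead)
for n in("top","side"):
    cv2.imwrite(f"pics/{n}0.png",arm.get_image(n)); p=arm.camera_params(n);print(n,np.round(p["mtx"],1),np.round(p["T"],3))
print(np.round(arm.camera_params("wrist")["T_tool_cam"],3))
E
```

```text
{'clock': np.float64(0.0), 'joints': array([ 1.07 ,  0.435,  0.025,  1.574, -0.012,  1.134, -0.075]), 'dq': array([ 0.002,  0.   , -0.   , -0.001, -0.001,  0.   , -0.   ]), 'joint_efforts': array([-1.0000e-03, -6.6787e+01,  9.8500e-01, -3.1447e+01, -6.1000e-02,
        4.3000e-02,  0.0000e+00]), 'position': array([ 0.242, -0.576,  0.237]), 'ee_rot': array([-3.078e+00, -6.200e-01,  1.000e-03]), 'force': array([ 0.126,  0.215, -0.961]), 'ft_torque': array([0.004, 0.016, 0.043]), 'width': np.float64(0.998)} 0.011
top [[380.8   0.  276.3]
 [  0.  380.8 212.8]
 [  0.    0.    1. ]] [[ 0.028 -0.994  0.102  0.484]
 [-0.999 -0.03  -0.017 -0.005]
 [ 0.02  -0.101 -0.995  0.873]
 [ 0.     0.     0.     1.   ]]
side [[401.8   0.  274.8]
 [  0.  401.8 207.5]
 [  0.    0.    1. ]] [[-0.998 -0.027  0.061  0.477]
 [-0.065  0.602 -0.796  0.715]
 [-0.015 -0.798 -0.602  0.562]
 [ 0.     0.     0.     1.   ]]
[[-0.001 -0.96  -0.281  0.076]
 [ 1.    -0.001 -0.001  0.002]
 [ 0.    -0.281  0.96  -0.147]
 [ 0.     0.     0.     1.   ]]
```

View pics/top0.png

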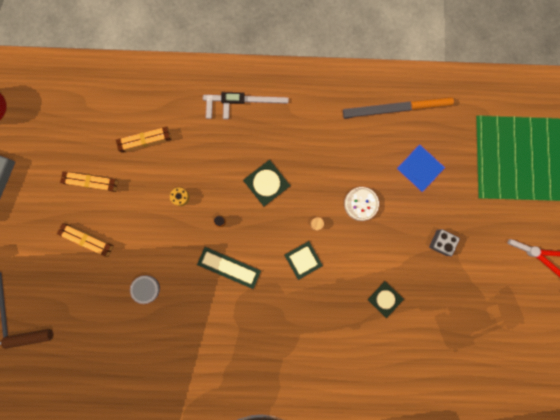

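View pics/side0.png

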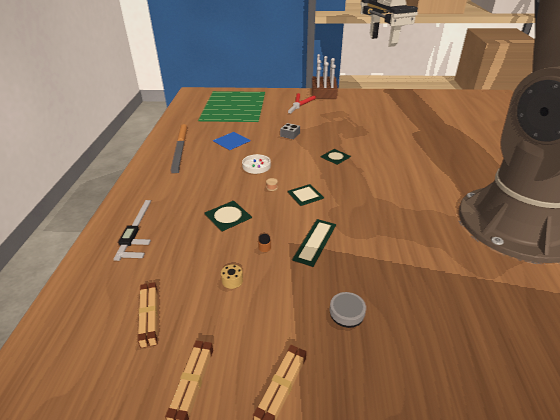

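The top view shows the round block (144,290), brass (179,196), square (446,242) and clamp look-alikes (85,240), (89,181), (144,139). The pads are round (267,183), square (304,260), brass (386,299) and clamp (229,267), with the dish at (362,204). Next I'll take coarse positions from the top image.

```bash
cat > h.py <<'E'
from cell import arm
import cv2,numpy as np
from scipy.spatial.transform import Rotation as R
def cam(name,o=None):
    p=arm.camera_params(name)
    if name!="wrist": return p["mtx"],p["T"]
    T=np.eye(4);T[:3,:3]=R.from_rotvec(o["ee_rot"]).as_matrix();T[:3,3]=o["position"]
    return p["mtx"],T@p["T_tool_cam"]
def ray(uv,z,K,T):
    uv=np.atleast_2d(uv).astype(float)
    d=np.c_[uv,np.ones(len(uv))]@np.linalg.inv(K).T@T[:3,:3].T
    return (T[:3,3]+d*((z-T[2,3])/d[:,2])[:,None])[:,:2]
def snap(name):
    o=arm.observe(); return o,arm.get_image(name)
def blobs(mask,z,K,T,amin,roi=None):
    out=[]
    for c in cv2.findContours(mask,cv2.RETR_EXTERNAL,cv2.CHAIN_APPROX_NONE)[0]:
        if cv2.contourArea(c)<amin: continue
        h=cv2.convexHull(c)[:,0]
        w=ray(h,z,K,T)
        (cx,cy),(a,b),t=cv2.minAreaRect((w*1000).astype(np.float32))
        if a<b: a,b,t=b,a,t+90
        u=h.mean(0)
        out.append((u.round().astype(int).tolist(),round(cx,1),round(cy,1),round(a,1),round(b,1),round((t+90)%180-90,1)))
    return out
def goto(o,xyz,yaw):
    """jog numbers: shift in tool axes (60mm units), twist about tool z (10deg units) to reach TCP xyz with jaw (tool y) axis at world yaw deg (mod 180)"""
    M=R.from_rotvec(o["ee_rot"]).as_matrix()
    s=M.T@(np.array(xyz)-o["position"])/.06
    y=M[:,1];cur=np.degrees(np.arctan2(y[1],y[0]))
    d=(yaw-cur+90)%180-90
    # target: straight-down tool with jaw yaw cur+d
    a=np.radians(cur+d);yy=np.array([np.cos(a),np.sin(a),0]);zz=np.array([0,0,-1]);D=np.c_[np.cross(yy,zz),yy,zz]
    tw=R.from_matrix(M.T@D).as_rotvec(degrees=True)/10
    return "xyz",s.round(3).tolist(),"twist",tw.round(3).tolist(),"alt half-turn j7 now",round(float(o["joints"][6]),2)
E
python3 - <<'E'
from h import *
im=cv2.imread("pics/top0.png");K,T=cam("top")
for p in [(144,290),(156,290),(179,190),(170,196),(438,236),(80,238),(267,183),(229,267),(270,166),(85,168)]: print(p,cv2.cvtColor(im,cv2.COLOR_BGR2HSV)[p[1],p[0]])
hsv=cv2.cvtColor(im,cv2.COLOR_BGR2HSV)
cream=cv2.inRange(hsv,(15,20,170),(40,140,255)); print("cream");[print(b) for b in blobs(cream,.004,K,T,80)]
dark=cv2.inRange(hsv,(35,30,0),(95,255,70)); print("green");[print(b) for b in blobs(dark,.004,K,T,80)]
grey=cv2.inRange(hsv,(0,0,70),(180,70,255)); grey[:110]=0;print("grey");[print(b) for b in blobs(grey,.024,K,T,80)]
yel=cv2.inRange(hsv,(15,100,150),(35,255,255)); print("yel");[print(b) for b in blobs(yel,.022,K,T,60)]
E
```

```text
(144, 290) [ 16  23 123]
(156, 290) [ 11  33 154]
(179, 190) [ 19 198 219]
(170, 196) [ 18 198 220]
(438, 236) [ 12  36 129]
(80, 238) [ 15 188 183]
(267, 183) [ 25  72 248]
(229, 267) [ 26  66 248]
(270, 166) [47 85 57]
(85, 168) [ 13 188 170]
cream
([386, 299], 383.5, -272.0, 38.8, 37.7, -88.6)
([229, 268], 445.7, 83.9, 119.8, 26.9, 68.6)
([302, 259], 467.0, -83.8, 47.0, 46.8, 31.1)
([361, 204], 600.1, -216.5, 76.6, 72.2, -88.2)
([266, 183], 642.2, 5.4, 60.1, 58.6, -88.2)
([424, 35], 1015.6, -361.1, 125.5, 109.4, -1.0)
([396, 18], 1058.3, -296.6, 76.5, 55.7, 81.6)
([120, 25], 1013.8, 385.0, 165.5, 124.2, -87.6)
green
([388, 297], 384.7, -271.9, 54.5, 53.0, 46.5)
([228, 269], 445.5, 83.8, 135.4, 41.2, 68.6)
([305, 261], 467.0, -83.8, 60.7, 60.4, 30.9)
([265, 183], 641.9, 4.8, 74.4, 73.6, 39.9)
grey
([145, 289], 395.0, 262.8, 59.0, 55.9, -88.5)
([238, 272], 439.9, 65.7, 77.0, 21.1, 68.6)
([303, 260], 467.0, -82.0, 40.3, 39.7, 30.4)
([526, 248], 507.8, -577.8, 72.7, 21.4, 75.3)
([445, 243], 515.4, -399.1, 52.7, 47.0, 64.9)
([362, 204], 597.4, -210.6, 73.2, 71.4, -44.1)
([4, 165], 654.7, 591.3, 52.4, 17.6, 5.7)
([356, 114], 808.0, -236.4, 133.1, 16.7, -88.0)
yel
([84, 240], 498.1, 404.6, 95.8, 30.0, 67.9)
([318, 223], 550.4, -112.1, 27.1, 27.0, 1.1)
([179, 197], 600.8, 201.6, 43.1, 40.4, 1.8)
([83, 180], 630.0, 406.8, 95.5, 31.9, 84.1)
([140, 139], 732.0, 290.2, 95.3, 30.5, -73.0)
([434, 102], 839.4, -377.8, 93.6, 15.1, -81.5)
```

Run:
```python
from h import *
o=arm.observe();M=R.from_rotvec(o["ee_rot"]).as_matrix();print(M.round(2))
print(goto(o,(.515,-.399,.17),65));print(goto(o,(.515,-.399,.17),-25))
```

```text
[[ 0.92  0.39 -0.  ]
 [ 0.39 -0.92  0.  ]
 [-0.   -0.   -1.  ]]
('xyz', [5.338, -0.953, 1.118], 'twist', [-0.007, 0.004, 4.778], 'alt half-turn j7 now', -0.08)
('xyz', [5.338, -0.953, 1.118], 'twist', [-0.008, -0.002, -4.222], 'alt half-turn j7 now', -0.08)
```

Emit:
jog_arm([
  {"xyz": [5.34, -0.95, 1.1], "twist": [0, 0, -4.2], "grip": -1},
  {"xyz": [5.34, -0.95, 1.1], "twist": [0, 0, -4.2], "grip": -1},
  {"xyz": [5.34, -0.95, 1.1], "twist": [0, 0, -4.2], "grip": -1},
  {"xyz": [5.34, -0.95, 1.1], "twist": [0, 0, -4.2], "grip": -1},
  {"xyz": [5.34, -0.95, 1.1], "twist": [0, 0, -4.2], "grip": -1},
], force=30)

```text
clock: 0.72
position: [0.5004, -0.4089, 0.1749]
ee_rot: [-2.651, -1.685, 0.0]
force: [0.6, -0.9, 0.2]
width: 0.998
```

Emit:
jog_arm([
  {"xyz": [0, 0, 0], "twist": [0, 0, 0], "grip": -1},
])

```text
clock: 0.85
position: [0.504, -0.4039, 0.174]
ee_rot: [-2.642, -1.693, -0.005]
force: [-0.8, -0.6, 0.5]
width: 1.0
```

Run:
```python
from h import *
o,im=snap("wrist");cv2.imwrite("pics/w1.png",im);K,T=cam("wrist",o)
hsv=cv2.cvtColor(im,cv2.COLOR_BGR2HSV)
m=cv2.inRange(hsv,(0,0,60),(180,90,255))
for b in blobs(m,.026,K,T,400):print(b)
```

```text
([417, 410], 412.0, -612.9, 573.1, 20.4, -24.6)
([523, 298], 675.8, -589.7, 57.4, 9.3, -24.7)
([33, 304], 252.3, -401.4, 51.6, 20.9, -24.7)
([270, 291], 459.8, -500.0, 375.1, 125.6, -22.7)
([287, 181], 515.3, -401.0, 48.1, 45.6, 65.3)
([80, 110], 394.1, -277.6, 38.4, 37.5, -24.7)
```

View pics/w1.png

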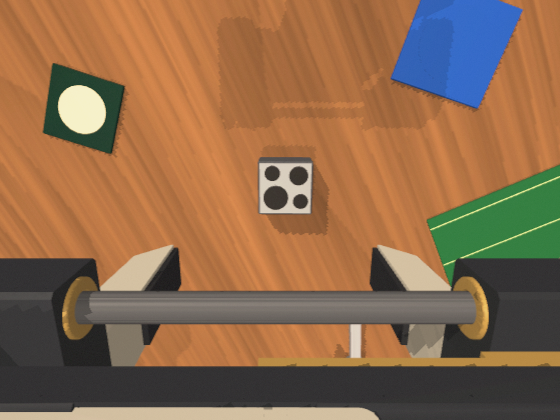

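Run:
```python
from h import *
o=arm.observe();print(o["position"].round(4));print(goto(o,(.515,-.402,.016),-24.7))
```

```text
[ 0.5012 -0.4071  0.1745]
('xyz', [0.17, 0.177, 2.641], 'twist', [-0.009, -0.009, -0.023], 'alt half-turn j7 now', 0.07)
```

Run:
```python
from h import *
for i in range(3):
    o,im=snap("wrist");K,T=cam("wrist",o)
    hsv=cv2.cvtColor(im,cv2.COLOR_BGR2HSV)
    m=cv2.inRange(hsv,(0,0,100),(180,90,255));m[260:]=0
    print(o["position"].round(4),o["ee_rot"].round(3))
    for b in blobs(m,.026,K,T,1000):print(b, goto(o,(b[1]/1e3,b[2]/1e3,.016),b[5]))
```

```text
[ 0.5012 -0.4071  0.1745] [-2.647e+00 -1.688e+00 -1.000e-03]
([286, 178], 514.8, -402.1, 46.2, 45.5, 65.1) ('xyz', [0.167, 0.174, 2.641], 'twist', [-0.014, -0.0, 8.997], 'alt half-turn j7 now', 0.07)
([80, 104], 394.1, -277.6, 37.8, 37.6, -52.3) ('xyz', [1.201, -2.524, 2.647], 'twist', [-0.011, -0.007, 2.737], 'alt half-turn j7 now', 0.07)
[ 0.4994 -0.4094  0.1749] [-2.650e+00 -1.685e+00  1.000e-03]
([283, 175], 514.6, -402.7, 45.4, 44.4, -25.1) ('xyz', [0.209, 0.187, 2.648], 'twist', [-0.008, 0.001, -0.002], 'alt half-turn j7 now', 0.07)
([82, 102], 393.9, -277.6, 37.9, 37.1, 15.5) ('xyz', [1.243, -2.52, 2.652], 'twist', [-0.008, -0.002, -4.062], 'alt half-turn j7 now', 0.07)
[ 0.4984 -0.4107  0.1753] [-2.653e+00 -1.682e+00  2.000e-03]
([293, 168], 514.8, -402.2, 45.9, 45.5, 65.1) ('xyz', [0.248, 0.19, 2.654], 'twist', [-0.001, 0.008, 8.964], 'alt half-turn j7 now', 0.07)
([81, 100], 393.8, -277.7, 38.0, 37.1, -25.3) ('xyz', [1.264, -2.519, 2.656], 'twist', [-0.006, 0.005, 0.004], 'alt half-turn j7 now', 0.07)
```

Emit:
jog_arm([
  {"xyz": [0.24, 0.18, 1.5], "twist": [0, 0, 0], "grip": -1},
  {"xyz": [0.24, 0.18, 1.5], "twist": [0, 0, 0], "grip": -1},
  {"xyz": [0.24, 0.18, 1.5], "twist": [0, 0, 0], "grip": -1},
  {"xyz": [0.24, 0.18, 1.5], "twist": [0, 0, 0], "grip": -1},
])

```text
clock: 1.55
position: [0.515, -0.4032, 0.0872]
ee_rot: [2.653, 1.68, 0.0]
force: [0.2, -1.0, 0.9]
width: 0.999
```

Run:
```python
from h import *
for i in range(2):
    o=arm.observe();arm.get_image("top")
    print(o["position"].round(4),o["dq"].round(3),goto(o,(.5147,-.4023,.016),-24.9))
```

```text
[ 0.515  -0.4032  0.0872] [-0.004 -0.014 -0.003 -0.007 -0.    -0.003 -0.001] ('xyz', [0.013, -0.013, 1.187], 'twist', [0.01, 0.006, -0.042], 'alt half-turn j7 now', 0.02)
[ 0.5154 -0.4032  0.0876] [-0.002 -0.007 -0.003  0.     0.002 -0.002 -0.001] ('xyz', [0.01, -0.02, 1.194], 'twist', [0.016, 0.006, -0.041], 'alt half-turn j7 now', 0.02)
```

Emit:
jog_arm([
  {"xyz": [0.01, -0.01, 0.8], "grip": -1},
  {"xyz": [0.01, -0.01, 1.19], "grip": -1},
  {"xyz": [0.01, -0.01, 1.19], "grip": -1},
  {"xyz": [0.01, -0.01, 1.19], "grip": 1},
  {"xyz": [0.01, -0.01, 1.19], "grip": 1},
], force=35)

```text
invalid input at $.moves[0]: expected keys twist, xyz, grip
```

Emit:
jog_arm([
  {"xyz": [0, 0, 0], "grip": 1},
  {"xyz": [0, 0, 0], "grip": 1},
])

```text
invalid input at $.moves[0]: expected keys twist, xyz, grip
```

Emit:
jog_arm([
  {"xyz": [0.01, -0.01, 0.8], "twist": [0, 0, 0], "grip": -1},
  {"xyz": [0.01, -0.01, 1.19], "twist": [0, 0, 0], "grip": -1},
  {"xyz": [0.01, -0.01, 1.19], "twist": [0, 0, 0], "grip": -1},
  {"xyz": [0.01, -0.01, 1.19], "twist": [0, 0, 0], "grip": 1},
  {"xyz": [0.01, -0.01, 1.19], "twist": [0, 0, 0], "grip": 1},
], force=35)

```text
clock: 2.28
position: [0.5157, -0.4014, 0.0159]
ee_rot: [2.651, 1.682, 0.001]
force: [-0.7, 0.5, -0.2]
width: 0.829
```

Emit:
jog_arm([
  {"xyz": [0, 0, 0], "twist": [0, 0, 0], "grip": 1},
  {"xyz": [0, 0, 0], "twist": [0, 0, 0], "grip": 1},
])

```text
clock: 2.52
position: [0.5151, -0.4009, 0.0146]
ee_rot: [2.652, 1.683, 0.0]
force: [0.7, -0.1, 0.1]
width: 0.616
```

Run:
```python
from h import *
o=arm.observe()
print(o["position"].round(4),goto(o,(.467,-.0835,.09),-59),goto(o,(.467,-.0835,.09),31))
```

```text
[ 0.5151 -0.4009  0.0146] ('xyz', [4.444, -2.977, -1.258], 'twist', [0.003, -0.0, 3.379], 'alt half-turn j7 now', -0.0) ('xyz', [4.444, -2.977, -1.258], 'twist', [0.002, 0.002, -5.621], 'alt half-turn j7 now', -0.0)
```

Emit:
jog_arm([
  {"xyz": [0, 0, 0], "twist": [0, 0, 0], "grip": 1},
  {"xyz": [0, 0, 0], "twist": [0, 0, 0], "grip": 1},
  {"xyz": [0, 0, -0.6], "twist": [0, 0, 0], "grip": 1},
  {"xyz": [0.5, -0.3, -1.26], "twist": [0, 0, -0.6], "grip": 1},
  {"xyz": [1.2, -0.8, -1.26], "twist": [0, 0, -1.5], "grip": 1},
])

```text
clock: 3.15
position: [0.504, -0.3165, 0.0925]
ee_rot: [2.404, 2.013, 0.003]
force: [1.7, 1.1, -4.1]
width: 0.499
```

Run:
```python
from h import *
o=arm.observe()
print(o["position"].round(4),o["width"],goto(o,(.467,-.0835,.09),31))
```

```text
[ 0.504  -0.3165  0.0925] 0.49936748811467385 ('xyz', [3.715, -1.288, 0.025], 'twist', [0.025, 0.025, -4.111], 'alt half-turn j7 now', 0.12)
```

Gripped (0.50 = 46 mm). Carry it to the square pad.

Emit:
jog_arm([
  {"xyz": [3.7, -1.28, 0], "twist": [0, 0, -4.1], "grip": 1},
  {"xyz": [3.7, -1.28, 0], "twist": [0, 0, -4.1], "grip": 1},
  {"xyz": [3.7, -1.28, 0], "twist": [0, 0, -4.1], "grip": 1},
  {"xyz": [3.7, -1.28, 0], "twist": [0, 0, -4.1], "grip": 1},
  {"xyz": [3.7, -1.28, 0], "twist": [0, 0, -4.1], "grip": 1},
])

```text
clock: 3.78
position: [0.4651, -0.079, 0.0898]
ee_rot: [-1.54, -2.737, -0.002]
force: [-0.1, -1.0, -3.3]
width: 0.5
```

Emit:
jog_arm([
  {"xyz": [0, 0, 0], "twist": [0, 0, 0], "grip": 1},
  {"xyz": [0, 0, 0], "twist": [0, 0, 0], "grip": 1},
])

```text
clock: 4.03
position: [0.466, -0.0844, 0.0896]
ee_rot: [1.556, 2.729, -0.001]
force: [-0.2, -0.6, -4.1]
width: 0.5
```

Run:
```python
from h import *
o,im=snap("wrist");cv2.imwrite("pics/w2.png",im);K,T=cam("wrist",o)
hsv=cv2.cvtColor(im,cv2.COLOR_BGR2HSV)
print(o["position"].round(4),goto(o,(.467,-.0835,.022),31))
for nm,m in (("green",cv2.inRange(hsv,(35,30,0),(95,255,90))),("cream",cv2.inRange(hsv,(15,20,170),(40,140,255)))):
    for b in blobs(m,.004,K,T,400):print(nm,b)
```

```text
[ 0.466  -0.0844  0.0896] ('xyz', [0.005, 0.023, 1.127], 'twist', [-0.003, 0.002, -0.037], 'alt half-turn j7 now', 0.29)
green ([27, 345], 356.9, -273.9, 29.7, 19.7, -59.4)
green ([525, 237], 624.7, -10.2, 80.0, 39.5, -49.5)
green ([270, 193], 458.7, -72.6, 64.8, 35.8, 30.6)
green ([316, 31], 439.9, 30.6, 74.4, 36.1, 30.6)
cream ([261, 412], 490.6, -265.0, 308.0, 12.2, 30.6)
cream ([267, 330], 503.7, -166.3, 56.3, 9.5, 30.6)
cream ([350, 267], 532.4, -89.3, 42.2, 22.4, -38.6)
cream ([278, 274], 485.1, -118.5, 74.1, 35.0, 30.6)
cream ([201, 267], 438.2, -145.9, 39.3, 23.3, -70.7)
cream ([533, 235], 630.7, -7.4, 59.5, 29.3, -46.9)
cream ([276, 204], 461.2, -76.9, 46.5, 25.8, 30.6)
cream ([320, 19], 430.2, 44.3, 38.0, 26.1, 68.3)
```

View pics/w2.png

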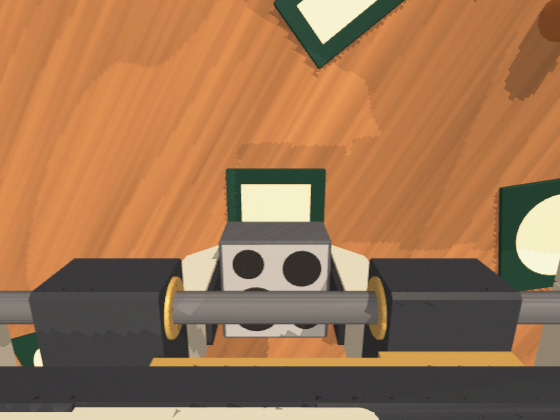

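The wrist view shows the pad straight below at (276,195), centre about (466.3,-85.6) at 30.6°, and the held block already lines up with it. Lower.

Emit:
jog_arm([
  {"xyz": [0, 0, 0.6], "twist": [0, 0, 0], "grip": 1},
  {"xyz": [0, 0, 1.1], "twist": [0, 0, 0], "grip": 1},
  {"xyz": [0, 0, 1.14], "twist": [0, 0, 0], "grip": 1},
  {"xyz": [0, 0, 1.14], "twist": [0, 0, 0], "grip": 1},
])

```text
clock: 4.58
position: [0.4664, -0.0834, 0.0219]
ee_rot: [1.553, 2.731, 0.0]
force: [0.1, 0.5, -3.0]
width: 0.497
```

Run:
```python
from h import *
o=arm.observe()
print(o["position"].round(4),o["force"].round(1),goto(o,(.4656,-.0844,.0195),30.6))
```

```text
[ 0.4664 -0.0834  0.0219] [ 0.1  0.5 -3. ] ('xyz', [-0.008, -0.02, 0.04], 'twist', [0.001, 0.001, 0.014], 'alt half-turn j7 now', 0.2)
```

Emit:
jog_arm([
  {"xyz": [-0.01, -0.02, 0.05], "twist": [0, 0, 0], "grip": 1},
  {"xyz": [-0.01, -0.02, 0.05], "twist": [0, 0, 0], "grip": 1},
])

```text
clock: 4.82
position: [0.4656, -0.0845, 0.019]
ee_rot: [1.552, 2.73, 0.0]
force: [-0.3, 0.0, -3.8]
width: 0.5
```

Emit:
jog_arm([
  {"xyz": [0, 0, 0], "twist": [0, 0, 0], "grip": 0.4},
  {"xyz": [0, 0, 0], "twist": [0, 0, 0], "grip": -0.6},
  {"xyz": [0, 0, 0], "twist": [0, 0, 0], "grip": -0.6},
  {"xyz": [0, 0, -0.9], "twist": [0, 0, 0], "grip": -0.6},
  {"xyz": [0, 0, -1.8], "twist": [0, 0, 0], "grip": -1},
])

```text
clock: 5.45
position: [0.4648, -0.0839, 0.1275]
ee_rot: [-1.551, -2.73, 0.0]
force: [0.8, -0.8, -0.1]
width: 0.859
```

Run:
```python
from h import *
o=arm.observe()
print(o["position"].round(4),o["force"].round(1),o["width"],goto(o,(.378,.232,.17),60))
```

```text
[ 0.4648 -0.0839  0.1275] [ 0.8 -0.8 -0.1] 0.859139509178182 ('xyz', [5.264, 1.454, -0.703], 'twist', [-0.003, -0.009, -2.918], 'alt half-turn j7 now', 0.33)
```

Run:
```python
from h import *
arm.get_image("top");o,im=snap("wrist");cv2.imwrite("pics/w3.png",im);K,T=cam("wrist",o)
hsv=cv2.cvtColor(im,cv2.COLOR_BGR2HSV)
print(o["position"].round(4),o["dq"].round(3),goto(o,(.378,.232,.16),60))
m=cv2.inRange(hsv,(0,0,100),(180,90,255));m[260:]=0
for b in blobs(m,.030,K,T,400):print(b)
m=cv2.inRange(hsv,(35,30,0),(95,255,90))
for b in blobs(m,.004,K,T,400):print(b)
```

```text
[ 0.4682 -0.0836  0.1338] [-0.036  0.048  0.028  0.019  0.092 -0.175 -0.092] ('xyz', [5.284, 1.41, -0.452], 'twist', [0.025, 0.033, -2.915], 'alt half-turn j7 now', 0.34)
([513, 215], 621.7, 0.7, 54.9, 54.0, 30.7)
([263, 204], 465.9, -86.7, 44.9, 44.8, -59.3)
([319, 24], 432.7, 44.9, 49.4, 24.3, 68.5)
([511, 210], 640.3, 2.7, 79.9, 79.5, -49.8)
([272, 200], 466.1, -85.1, 64.8, 64.3, 30.7)
([312, 32], 433.7, 52.9, 76.0, 45.0, 68.4)
```

View pics/w3.png

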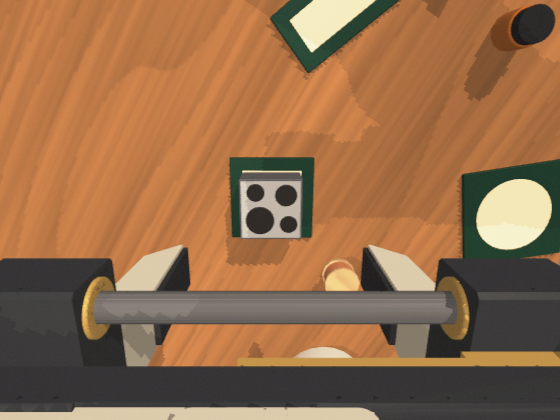

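Run:
```python
from h import *
o,im=snap("wrist");K,T=cam("wrist",o)
print(o["position"].round(4))
cv2.imwrite("pics/w3c.png",cv2.resize(im[140:260,210:330],None,fx=5,fy=5,interpolation=cv2.INTER_NEAREST))
hsv=cv2.cvtColor(im,cv2.COLOR_BGR2HSV)
for v in range(146,246):
  if v<182 or v>230: print(v,hsv[v,270],end=";")
```

```text
[ 0.4685 -0.084   0.1314]
146 [ 13 161 181];147 [ 13 160 185];148 [ 12 159 189];149 [ 13 161 192];150 [ 13 161 192];151 [ 13 160 194];152 [ 13 162 192];153 [ 13 160 193];154 [ 13 162 192];155 [ 13 161 190];156 [ 13 161 188];157 [ 23 101  78];158 [ 73 119  62];159 [ 72 113  61];160 [ 73 105  63];161 [ 71 103  62];162 [ 73 115  62];163 [ 72 109  61];164 [ 72 107  62];165 [ 71 111  62];166 [ 73 111  60];167 [ 74 109  61];168 [ 74 125  57];169 [ 71 106  60];170 [ 26  70 153];171 [ 24  66 242];172 [ 18  62 132];173 [13 20 89];174 [11 23 89];175 [ 8 23 90];176 [ 4 20 90];177 [13 20 91];178 [13 26 89];179 [ 15  24 108];180 [  9  18 101];181 [ 17  31 187];231 [ 18  32 190];232 [ 18  32 194];233 [ 16  32 193];234 [ 17  33 194];235 [ 18  31 195];236 [ 17  33 194];237 [ 17  33 194];238 [ 15  24 128];239 [ 12 129 136];240 [ 13 160 161];241 [ 13 159 164];242 [ 13 158 166];243 [ 13 159 167];244 [ 12 162 167];245 [ 13 160 166];
```

View pics/w3c.png

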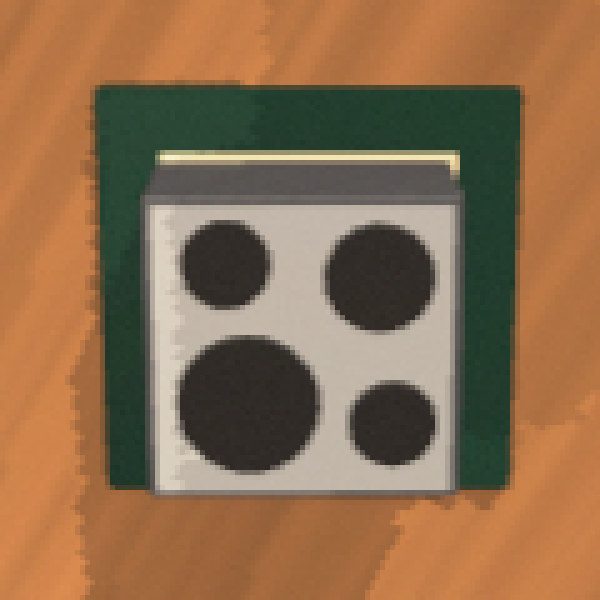

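The block's cream strip shows about 1.5 mm at the far edge, so the block sits slightly towards −tool x. I'll regrip and nudge it.

Run:
```python
from h import *
arm.get_image("top");o=arm.observe()
print(o["position"].round(4),o["dq"].round(3),goto(o,(.4656,-.0845,.021),30.6))
```

```text
[ 0.4659 -0.0845  0.1275] [-0.011  0.037  0.018  0.033  0.008 -0.011 -0.006] ('xyz', [0.007, -0.008, 1.774], 'twist', [0.01, 0.012, 0.016], 'alt half-turn j7 now', 0.33)
```

Emit:
jog_arm([
  {"xyz": [0, 0, 0.9], "twist": [0, 0, 0], "grip": -0.6},
  {"xyz": [0, 0, 1.77], "twist": [0, 0, 0], "grip": -0.6},
  {"xyz": [0, 0, 1.77], "twist": [0, 0, 0], "grip": 0.3},
  {"xyz": [0, 0, 1.77], "twist": [0, 0, 0], "grip": 1},
  {"xyz": [0, 0, 1.77], "twist": [0, 0, 0], "grip": 1},
])

```text
clock: 6.28
position: [0.4653, -0.0843, 0.021]
ee_rot: [1.552, 2.731, -0.0]
force: [0.4, 0.4, -0.5]
width: 0.524
```

Emit:
jog_arm([
  {"xyz": [0, 0, 0], "twist": [0, 0, 0], "grip": 1},
  {"xyz": [0, 0, -0.06], "twist": [0, 0, 0], "grip": 1},
  {"xyz": [0.025, 0.01, -0.06], "twist": [0, 0, 0], "grip": 1},
  {"xyz": [0.025, 0.01, -0.06], "twist": [0, 0, 0], "grip": 1},
  {"xyz": [0.025, 0.01, -0.06], "twist": [0, 0, 0], "grip": 1},
])

```text
clock: 6.9
position: [0.4649, -0.0826, 0.0237]
ee_rot: [-1.552, -2.731, 0.0]
force: [0.9, 0.2, -4.3]
width: 0.496
```

Emit:
jog_arm([
  {"xyz": [0, 0, 0], "twist": [0, 0, 0], "grip": 1},
  {"xyz": [0, 0, 0.065], "twist": [0, 0, 0], "grip": 1},
  {"xyz": [0, 0, 0.065], "twist": [0, 0, 0], "grip": 1},
])

```text
clock: 7.28
position: [0.4653, -0.0828, 0.0204]
ee_rot: [1.551, 2.731, -0.001]
force: [-1.8, 0.2, 9.9]
width: 0.499
```

Emit:
jog_arm([
  {"xyz": [0, 0, 0], "twist": [0, 0, 0], "grip": 0.4},
  {"xyz": [0, 0, 0], "twist": [0, 0, 0], "grip": -0.6},
  {"xyz": [0, 0, 0], "twist": [0, 0, 0], "grip": -0.6},
  {"xyz": [0, 0, -0.9], "twist": [0, 0, 0], "grip": -0.6},
  {"xyz": [0, 0, -1.8], "twist": [0, 0, 0], "grip": -1},
])

```text
clock: 7.9
position: [0.4645, -0.0823, 0.1287]
ee_rot: [-1.551, -2.73, 0.0]
force: [1.8, 0.0, -0.5]
width: 0.86
```

Run:
```python
from h import *
for i in range(4):arm.get_image("top")
o,im=snap("wrist");K,T=cam("wrist",o)
print(o["position"].round(4),o["width"])
hsv=cv2.cvtColor(im,cv2.COLOR_BGR2HSV)
cv2.imwrite("pics/w4c.png",im[140:260,210:330])
m=cv2.inRange(hsv,(15,40,150),(40,140,255));m[:140]=0;m[260:]=0;m[:,:210]=0;m[:,330:]=0
print("cream px",int((m>0).sum()))
m=cv2.inRange(hsv,(0,0,100),(180,90,255));m[260:]=0
for b in blobs(m,.030,K,T,400):print(b)
m=cv2.inRange(hsv,(35,30,0),(95,255,90))
for b in blobs(m,.004,K,T,400):print(b)
print(goto(o,(.378,.232,.16),60))
```

```text
[ 0.4656 -0.0829  0.1287] 0.99152799361697
cream px 0
([521, 218], 621.2, 0.7, 54.8, 53.8, 30.7)
([271, 221], 465.7, -84.7, 44.9, 44.4, -59.3)
([320, 23], 432.8, 45.5, 50.8, 24.2, 68.5)
([514, 206], 638.0, 1.1, 79.3, 73.2, -50.6)
([274, 192], 466.2, -85.3, 64.8, 64.3, 30.7)
([317, 32], 434.0, 53.4, 77.3, 45.0, 68.4)
('xyz', [5.256, 1.43, -0.529], 'twist', [0.006, 0.013, -2.924], 'alt half-turn j7 now', 0.32)
```

Run:
```python
from h import *
o=arm.observe()
print(o["position"].round(4),goto(o,(.395,.262,.14),30.6))
```

```text
[ 0.4648 -0.0829  0.1277] ('xyz', [5.534, 1.941, -0.208], 'twist', [-0.001, 0.002, 0.016], 'alt half-turn j7 now', 0.32)
```

Emit:
jog_arm([
  {"xyz": [5.53, 1.94, -0.2], "twist": [0, 0, 0], "grip": -1},
  {"xyz": [5.53, 1.94, -0.2], "twist": [0, 0, 0], "grip": -1},
  {"xyz": [5.53, 1.94, -0.2], "twist": [0, 0, 0], "grip": -1},
  {"xyz": [5.53, 1.94, -0.2], "twist": [0, 0, 0], "grip": -1},
  {"xyz": [5.53, 1.94, -0.2], "twist": [0, 0, 0], "grip": -1},
])

```text
clock: 8.78
position: [0.4016, 0.2247, 0.1372]
ee_rot: [-1.552, -2.73, 0.003]
force: [1.8, 0.4, -0.5]
width: 1.002
```

Run:
```python
from h import *
o=arm.observe()
print(o["position"].round(4),goto(o,(.395,.262,.14),30.6))
```

```text
[0.4016 0.2247 0.1372] ('xyz', [0.591, 0.223, -0.047], 'twist', [-0.014, 0.0, 0.018], 'alt half-turn j7 now', -0.39)
```

Emit:
jog_arm([
  {"xyz": [0.6, 0.21, 0], "twist": [0, 0, 0], "grip": -1},
  {"xyz": [0.6, 0.21, 0], "twist": [0, 0, 0], "grip": -1},
  {"xyz": [0.6, 0.21, 0], "twist": [0, 0, 0], "grip": -1},
])

```text
clock: 9.15
position: [0.3948, 0.2597, 0.1372]
ee_rot: [-1.551, -2.731, 0.004]
force: [-0.8, -0.5, -0.2]
width: 1.002
```

Run:
```python
from h import *
for i in range(2):
    o,im=snap("wrist");K,T=cam("wrist",o)
    hsv=cv2.cvtColor(im,cv2.COLOR_BGR2HSV)
    m=cv2.inRange(hsv,(0,0,70),(180,75,255));m[262:]=0
    print(o["position"].round(4))
    for b in blobs(m,.022,K,T,800):print(b,goto(o,(b[1]/1e3,b[2]/1e3,.0155),30.6))
cv2.imwrite("pics/w5.png",im)
```

```text
[0.3948 0.2597 0.1372]
([279, 195], 392.8, 265.1, 60.6, 58.3, -59.2) ('xyz', [0.095, 0.023, 2.029], 'twist', [-0.017, 0.003, 0.02], 'alt half-turn j7 now', -0.47)
[0.3951 0.2593 0.1375]
([277, 192], 392.6, 264.7, 60.3, 58.9, -27.6) ('xyz', [0.101, 0.015, 2.033], 'twist', [-0.014, 0.004, 0.013], 'alt half-turn j7 now', -0.47)
```

View pics/w5.png

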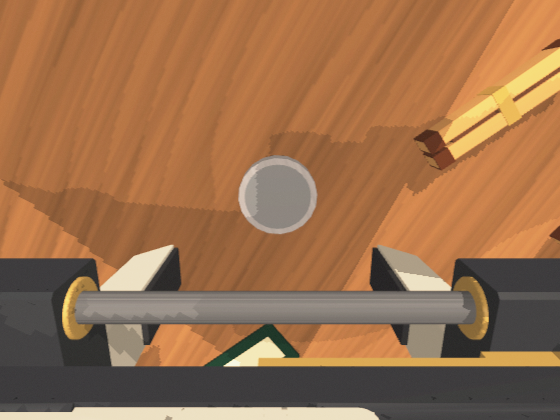

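Emit:
jog_arm([
  {"xyz": [0.09, 0.015, 0.8], "twist": [0, 0, 0], "grip": -1},
  {"xyz": [0.09, 0.015, 1.6], "twist": [0, 0, 0], "grip": -1},
  {"xyz": [0.09, 0.015, 2.03], "twist": [0, 0, 0], "grip": -1},
  {"xyz": [0.09, 0.015, 2.03], "twist": [0, 0, 0], "grip": 1},
  {"xyz": [0.09, 0.015, 2.03], "twist": [0, 0, 0], "grip": 1},
], force=40)

```text
clock: 9.88
position: [0.394, 0.2658, 0.0176]
ee_rot: [1.553, 2.73, 0.001]
force: [-0.2, -0.2, 0.1]
width: 0.83
```

Emit:
jog_arm([
  {"xyz": [0, 0, 0], "twist": [0, 0, 0], "grip": 1},
  {"xyz": [0, 0, 0], "twist": [0, 0, 0], "grip": 1},
  {"xyz": [0, 0, 0], "twist": [0, 0, 0], "grip": 1},
])

```text
clock: 10.25
position: [0.3938, 0.266, 0.0177]
ee_rot: [1.552, 2.73, 0.001]
force: [-1.1, -1.0, 6.7]
width: 0.634
```

Emit:
jog_arm([
  {"xyz": [0, 0, -0.7], "twist": [0, 0, 0], "grip": 1},
  {"xyz": [0, 0, -1.4], "twist": [0, 0, 0], "grip": 1},
])

```text
clock: 10.5
position: [0.3927, 0.2654, 0.1015]
ee_rot: [-1.551, -2.731, 0.003]
force: [2.1, -0.3, -5.9]
width: 0.634
```

Run:
```python
from h import *
o=arm.observe()
print(o["position"].round(4),goto(o,(.641,.003,.10),30.6))
```

```text
[0.3927 0.2654 0.1015] ('xyz', [-5.875, 1.316, 0.022], 'twist', [-0.011, 0.0, 0.02], 'alt half-turn j7 now', -0.54)
```

Emit:
jog_arm([
  {"xyz": [-5.87, 1.32, 0.1], "twist": [0, 0, 0], "grip": 1},
  {"xyz": [-5.87, 1.32, 0.1], "twist": [0, 0, 0], "grip": 1},
  {"xyz": [-5.87, 1.32, 0.1], "twist": [0, 0, 0], "grip": 1},
  {"xyz": [-5.87, 1.32, 0.1], "twist": [0, 0, 0], "grip": 1},
  {"xyz": [-5.87, 1.32, 0.1], "twist": [0, 0, 0], "grip": 1},
])

```text
clock: 11.12
position: [0.6089, 0.0371, 0.0954]
ee_rot: [-1.552, -2.731, 0.001]
force: [0.7, 2.0, -4.1]
width: 0.632
```

Run:
```python
from h import *
o=arm.observe()
print(o["position"].round(4),goto(o,(.641,.003,.09),30.6))
```

```text
[0.6089 0.0371 0.0954] ('xyz', [-0.763, 0.168, 0.089], 'twist', [-0.004, -0.002, 0.018], 'alt half-turn j7 now', 0.04)
```

Emit:
jog_arm([
  {"xyz": [-0.78, 0.17, 0], "twist": [0, 0, 0], "grip": 1},
  {"xyz": [-0.78, 0.17, 0], "twist": [0, 0, 0], "grip": 1},
  {"xyz": [-0.78, 0.17, 0], "twist": [0, 0, 0], "grip": 1},
  {"xyz": [-0.78, 0.17, 0], "twist": [0, 0, 0], "grip": 1},
])

```text
clock: 11.62
position: [0.64, 0.0057, 0.0955]
ee_rot: [-1.549, -2.732, -0.0]
force: [-0.4, -0.3, -4.7]
width: 0.629
```

Run:
```python
from h import *
o,im=snap("wrist");cv2.imwrite("pics/w6.png",im);K,T=cam("wrist",o)
hsv=cv2.cvtColor(im,cv2.COLOR_BGR2HSV)
print(o["position"].round(4),goto(o,(.641,.003,.022),30.6))
for nm,m,z in (("green",cv2.inRange(hsv,(35,30,0),(95,255,90)),.004),("cream",cv2.inRange(hsv,(15,40,170),(40,140,255)),.004),("grey",cv2.inRange(hsv,(0,0,60),(180,38,255)),o["position"][2]-.0177+.022)):
    m[345:]=0
    for b in blobs(m,z,K,T,400):print(nm,b)
```

```text
[0.64   0.0057 0.0955] ('xyz', [-0.048, -0.008, 1.226], 'twist', [-0.003, -0.005, 0.031], 'alt half-turn j7 now', 0.11)
green ([273, 188], 638.3, 7.2, 78.7, 69.7, 39.8)
green ([28, 191], 482.5, -75.2, 64.7, 31.2, -59.6)
green ([12, 27], 445.7, 32.4, 44.9, 11.0, 68.6)
cream ([368, 266], 719.0, 5.9, 47.5, 24.8, -33.5)
cream ([181, 266], 601.5, -64.5, 47.9, 24.9, -84.7)
cream ([275, 193], 634.9, 15.3, 60.1, 32.0, 29.4)
grey ([67, 314], 568.5, -60.7, 61.1, 27.6, 30.9)
grey ([482, 307], 731.2, 40.4, 65.6, 33.9, 30.9)
grey ([276, 270], 636.7, 4.9, 115.3, 63.1, 38.5)
grey ([544, 210], 722.3, 89.4, 16.2, 6.9, -0.0)
grey ([13, 203], 530.2, -21.5, 34.5, 11.5, -71.2)
```

View pics/w6.png

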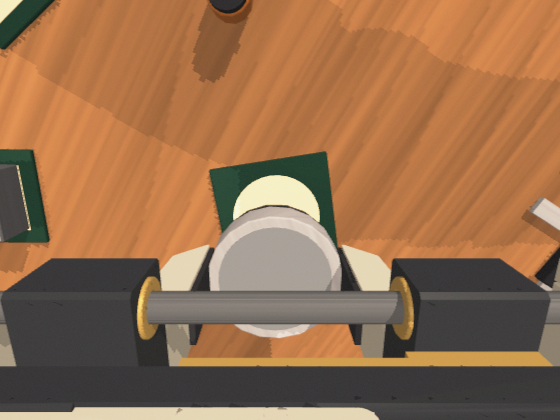

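Run:
```python
from h import *
im=cv2.imread("pics/w6.png");hsv=cv2.cvtColor(im,cv2.COLOR_BGR2HSV)
print([ (v,*hsv[v,275]) for v in range(200,224)]);print([ (v,*hsv[v,270]) for v in range(328,344)])
print([ (u,*hsv[272,u]) for u in range(204,216)]);print([ (u,*hsv[272,u]) for u in range(334,348)])
o=dict(position=np.array([.64,.0057,.0955]),ee_rot=np.array([-1.549,-2.732,0]));K,T=cam("wrist",o)
for z in(.0955-.0177+.022,): print(ray([(275,213),(275,334),(211,272),(340,272)],z,K,T)*1000)
```

```text
[(200, np.uint8(26), np.uint8(50), np.uint8(246)), (201, np.uint8(26), np.uint8(51), np.uint8(246)), (202, np.uint8(26), np.uint8(50), np.uint8(246)), (203, np.uint8(26), np.uint8(50), np.uint8(246)), (204, np.uint8(22), np.uint8(74), np.uint8(233)), (205, np.uint8(18), np.uint8(78), np.uint8(102)), (206, np.uint8(15), np.uint8(31), np.uint8(83)), (207, np.uint8(13), np.uint8(35), np.uint8(181)), (208, np.uint8(14), np.uint8(37), np.uint8(193)), (209, np.uint8(13), np.uint8(37), np.uint8(191)), (210, np.uint8(13), np.uint8(38), np.uint8(197)), (211, np.uint8(15), np.uint8(36), np.uint8(196)), (212, np.uint8(14), np.uint8(35), np.uint8(196)), (213, np.uint8(13), np.uint8(35), np.uint8(195)), (214, np.uint8(14), np.uint8(36), np.uint8(197)), (215, np.uint8(12), np.uint8(34), np.uint8(201)), (216, np.uint8(14), np.uint8(36), np.uint8(213)), (217, np.uint8(14), np.uint8(23), np.uint8(231)), (218, np.uint8(15), np.uint8(25), np.uint8(228)), (219, np.uint8(17), np.uint8(31), np.uint8(223)), (220, np.uint8(16), np.uint8(31), np.uint8(222)), (221, np.uint8(16), np.uint8(31), np.uint8(222)), 
[... 1612 characters left out ...]
uint8(13), np.uint8(36), np.uint8(172)), (337, np.uint8(13), np.uint8(38), np.uint8(173)), (338, np.uint8(14), np.uint8(36), np.uint8(172)), (339, np.uint8(13), np.uint8(36), np.uint8(171)), (340, np.uint8(13), np.uint8(35), np.uint8(170)), (341, np.uint8(15), np.uint8(33), np.uint8(125)), (342, np.uint8(165), np.uint8(14), np.uint8(36)), (343, np.uint8(10), np.uint8(21), np.uint8(36)), (344, np.uint8(15), np.uint8(14), np.uint8(36)), (345, np.uint8(15), np.uint8(13), np.uint8(38)), (346, np.uint8(0), np.uint8(19), np.uint8(41)), (347, np.uint8(6), np.uint8(25), np.uint8(52))]
[[624.29040385  30.95516573]
 [654.21682956 -19.14305669]
 [614.14311098  -6.50046227]
 [662.44325619  22.36780141]]
```

The held disc is centred at about (275,277) and the pad's cream disc centre computes to (641.7,3.2). I'll lower at TCP ≈ (.641,.0045).

Run:
```python
from h import *
arm.get_image("top");o=arm.observe()
print(o["position"].round(4),goto(o,(.641,.0045,.0225),30.6))
```

```text
[0.6404 0.0054 0.0957] ('xyz', [-0.019, 0.001, 1.221], 'twist', [-0.001, -0.002, 0.03], 'alt half-turn j7 now', 0.11)
```

Emit:
jog_arm([
  {"xyz": [-0.02, 0, 0.7], "twist": [0, 0, 0], "grip": 1},
  {"xyz": [-0.02, 0, 1.1], "twist": [0, 0, 0], "grip": 1},
  {"xyz": [-0.02, 0, 1.2], "twist": [0, 0, 0], "grip": 1},
  {"xyz": [-0.02, 0, 1.2], "twist": [0, 0, 0], "grip": 1},
])

```text
clock: 12.22
position: [0.6418, 0.0037, 0.024]
ee_rot: [1.551, 2.732, 0.0]
force: [0.7, 0.3, -5.1]
width: 0.628
```

Run:
```python
from h import *
o=arm.observe()
print(o["position"].round(4),o["force"].round(1),goto(o,(.641,.0045,.0217),30.6))
```

```text
[0.6418 0.0037 0.024 ] [ 0.7  0.3 -5.1] ('xyz', [0.018, -0.004, 0.038], 'twist', [0.002, -0.0, 0.022], 'alt half-turn j7 now', 0.06)
```

Emit:
jog_arm([
  {"xyz": [0.015, 0, 0.04], "twist": [0, 0, 0], "grip": 1},
  {"xyz": [0.015, 0, 0.04], "twist": [0, 0, 0], "grip": 1},
  {"xyz": [0.015, 0, 0.04], "twist": [0, 0, 0], "grip": 1},
])

```text
clock: 12.6
position: [0.6416, 0.004, 0.0219]
ee_rot: [1.552, 2.731, 0.001]
force: [-0.7, 0.5, -3.1]
width: 0.629
```

Emit:
jog_arm([
  {"xyz": [0, 0, 0], "twist": [0, 0, 0], "grip": 0.1},
  {"xyz": [0, 0, 0], "twist": [0, 0, 0], "grip": -0.8},
  {"xyz": [0, 0, 0], "twist": [0, 0, 0], "grip": -0.8},
  {"xyz": [0, 0, -0.9], "twist": [0, 0, 0], "grip": -1},
  {"xyz": [0, 0, -1.8], "twist": [0, 0, 0], "grip": -1},
])

```text
clock: 13.22
position: [0.6409, 0.004, 0.1302]
ee_rot: [-1.551, -2.731, 0.0]
force: [0.2, -0.3, 0.0]
width: 0.988
```

Run:
```python
from h import *
for i in range(4):arm.get_image("top")
o,im=snap("wrist");K,T=cam("wrist",o);cv2.imwrite("pics/w7.png",im)
print(o["position"].round(4),o["width"])
hsv=cv2.cvtColor(im,cv2.COLOR_BGR2HSV)
m=cv2.inRange(hsv,(0,0,70),(180,75,255));m[262:]=0
for b in blobs(m,.026,K,T,800):print(b)
m=cv2.inRange(hsv,(35,30,0),(95,255,90));m[262:]=0
for b in blobs(m,.004,K,T,800):print(b)
cv2.imwrite("pics/w7c.png",cv2.resize(im[130:270,200:350],None,fx=4,fy=4,interpolation=cv2.INTER_NEAREST))
```

```text
[0.642  0.004  0.1306] 0.9960099248508385
([276, 205], 640.4, 4.6, 63.6, 59.9, -59.3)
([28, 183], 479.2, -76.2, 57.3, 32.0, -71.4)
([26, 15], 448.2, 35.5, 36.7, 17.0, 30.8)
([260, 193], 641.4, 3.5, 79.2, 78.7, -50.2)
([51, 184], 470.6, -82.3, 64.2, 58.0, -59.3)
([32, 27], 443.7, 30.3, 61.9, 31.9, 30.8)
```

View pics/w7c.png

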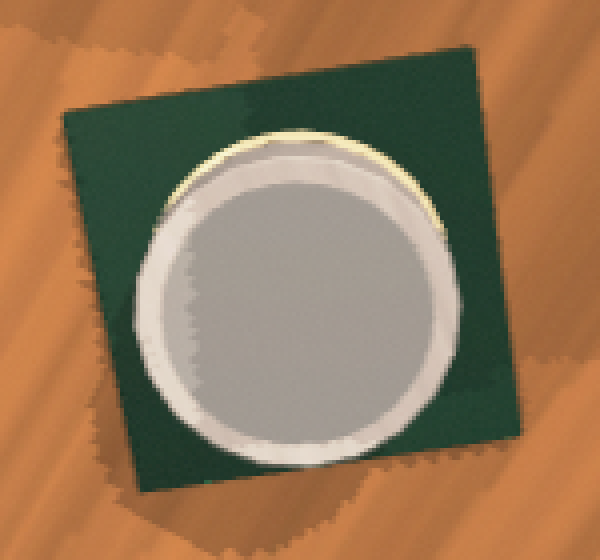

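Round block is centred within about 1 mm: block (641.3,3.1) against pad (641.4,3.5). Brass block next.

Run:
```python
from h import *
o=arm.observe()
print(o["position"].round(4),goto(o,(.599,.200,.13),30.6))
```

```text
[0.6411 0.0037 0.1291] ('xyz', [3.17, 1.072, -0.017], 'twist', [0.0, 0.003, 0.018], 'alt half-turn j7 now', 0.13)
```

Emit:
jog_arm([
  {"xyz": [3.17, 1.07, 0], "twist": [0, 0, 0], "grip": -0.8},
  {"xyz": [3.17, 1.07, 0], "twist": [0, 0, 0], "grip": -0.8},
  {"xyz": [3.17, 1.07, 0], "twist": [0, 0, 0], "grip": -0.8},
  {"xyz": [3.17, 1.07, 0], "twist": [0, 0, 0], "grip": -0.8},
  {"xyz": [3.17, 1.07, 0], "twist": [0, 0, 0], "grip": -0.8},
])

```text
clock: 14.1
position: [0.5981, 0.2007, 0.1278]
ee_rot: [-1.548, -2.732, 0.003]
force: [0.0, -0.6, -0.2]
width: 0.906
```

Emit:
jog_arm([
  {"xyz": [0, 0, 0], "twist": [0, 0, 0], "grip": -0.8},
  {"xyz": [0, 0, 0], "twist": [0, 0, 0], "grip": -0.8},
])

```text
clock: 14.35
position: [0.5996, 0.1978, 0.1287]
ee_rot: [1.556, 2.729, -0.002]
force: [-0.4, 0.3, -0.4]
width: 0.902
```

Run:
```python
from h import *
for i in range(2):
    o,im=snap("wrist");K,T=cam("wrist",o)
    hsv=cv2.cvtColor(im,cv2.COLOR_BGR2HSV)
    m=cv2.inRange(hsv,(18,100,140),(35,255,255));m[262:]=0
    print(o["position"].round(4))
    for b in blobs(m,.024,K,T,400):print(b,goto(o,(b[1]/1e3,b[2]/1e3,.016),30.6))
cv2.imwrite("pics/w8.png",im)
```

```text
[0.5996 0.1978 0.1287]
([279, 206], 601.0, 199.8, 39.5, 38.3, -33.7) ('xyz', [0.018, 0.039, 1.878], 'twist', [-0.005, 0.005, 0.001], 'alt half-turn j7 now', -0.19)
([493, 203], 729.6, 287.7, 92.9, 26.4, -73.2) ('xyz', [0.187, 2.629, 1.876], 'twist', [-0.005, 0.005, 0.001], 'alt half-turn j7 now', -0.19)
([454, 14], 631.8, 366.6, 22.2, 10.0, 82.7) ('xyz', [2.149, 1.896, 1.875], 'twist', [-0.005, 0.005, 0.001], 'alt half-turn j7 now', -0.19)
[0.5995 0.1982 0.1289]
([277, 209], 601.1, 199.7, 39.5, 38.4, -36.4) ('xyz', [0.009, 0.036, 1.882], 'twist', [-0.003, 0.004, 0.004], 'alt half-turn j7 now', -0.19)
([489, 200], 729.5, 287.7, 92.8, 26.6, -73.9) ('xyz', [0.18, 2.625, 1.88], 'twist', [-0.003, 0.004, 0.004], 'alt half-turn j7 now', -0.19)
([453, 14], 631.8, 367.0, 22.6, 10.0, 82.7) ('xyz', [2.147, 1.897, 1.879], 'twist', [-0.003, 0.004, 0.004], 'alt half-turn j7 now', -0.19)
```

View pics/w8.png

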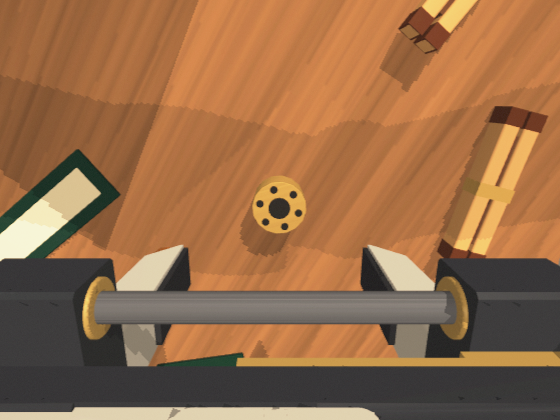

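Emit:
jog_arm([
  {"xyz": [0.01, 0.037, 0.6], "twist": [0, 0, 0], "grip": -0.4},
  {"xyz": [0.01, 0.037, 1.3], "twist": [0, 0, 0], "grip": -0.4},
  {"xyz": [0.01, 0.037, 1.87], "twist": [0, 0, 0], "grip": -0.4},
  {"xyz": [0.01, 0.037, 1.87], "twist": [0, 0, 0], "grip": 1},
  {"xyz": [0.01, 0.037, 1.87], "twist": [0, 0, 0], "grip": 1},
], force=30)

```text
clock: 15.08
position: [0.6011, 0.2019, 0.0182]
ee_rot: [1.552, 2.731, 0.001]
force: [-0.4, 0.7, -0.1]
width: 0.528
```

Emit:
jog_arm([
  {"xyz": [0, 0, 0], "twist": [0, 0, 0], "grip": 1},
  {"xyz": [0, 0, 0], "twist": [0, 0, 0], "grip": 1},
  {"xyz": [0, 0, 0], "twist": [0, 0, 0], "grip": 1},
])

```text
clock: 15.45
position: [0.6013, 0.202, 0.0186]
ee_rot: [1.552, 2.73, 0.002]
force: [-0.6, 0.1, 7.9]
width: 0.41
```

Emit:
jog_arm([
  {"xyz": [0, 0, -0.7], "twist": [0, 0, 0], "grip": 1},
  {"xyz": [0, 0, -1.4], "twist": [0, 0, 0], "grip": 1},
])

```text
clock: 15.7
position: [0.6, 0.2016, 0.1019]
ee_rot: [-1.552, -2.731, 0.001]
force: [0.6, -0.0, -2.1]
width: 0.414
```

Run:
```python
from h import *
o=arm.observe()
print(o["position"].round(4),goto(o,(.383,-.274,.10),-20))
```

```text
[0.6    0.2016 0.1019] ('xyz', [-4.957, -7.165, 0.039], 'twist', [-0.007, 0.002, 5.079], 'alt half-turn j7 now', -0.21)
```

Emit:
jog_arm([
  {"xyz": [-4.96, -7.16, 0], "twist": [0, 0, 5], "grip": 1},
  {"xyz": [-4.96, -7.16, 0], "twist": [0, 0, 5], "grip": 1},
  {"xyz": [-4.96, -7.16, 0], "twist": [0, 0, 5], "grip": 1},
  {"xyz": [-4.96, -7.16, 0], "twist": [0, 0, 5], "grip": 1},
  {"xyz": [-4.96, -7.16, 0], "twist": [0, 0, 5], "grip": 1},
])

```text
clock: 16.32
position: [0.4699, -0.0842, 0.1015]
ee_rot: [2.565, 1.813, 0.001]
force: [0.6, -0.1, -3.1]
width: 0.415
```

Run:
```python
from h import *
o=arm.observe()
print(o["position"].round(4),o["width"],goto(o,(.383,-.274,.095),-20))
```

```text
[ 0.4699 -0.0842  0.1015] 0.41515553801918736 ('xyz', [-3.465, -0.311, 0.109], 'twist', [0.006, 0.001, 0.051], 'alt half-turn j7 now', -0.49)
```

Emit:
jog_arm([
  {"xyz": [-3.46, -0.3, 0.1], "twist": [0, 0, 0], "grip": 1},
  {"xyz": [-3.46, -0.3, 0.1], "twist": [0, 0, 0], "grip": 1},
  {"xyz": [-3.46, -0.3, 0.1], "twist": [0, 0, 0], "grip": 1},
  {"xyz": [-3.46, -0.3, 0.1], "twist": [0, 0, 0], "grip": 1},
  {"xyz": [-3.46, -0.3, 0.1], "twist": [0, 0, 0], "grip": 1},
])

```text
clock: 16.95
position: [0.3844, -0.2744, 0.0952]
ee_rot: [2.564, 1.814, -0.001]
force: [-0.2, 1.1, -3.2]
width: 0.419
```

Emit:
jog_arm([
  {"xyz": [0, 0, 0], "twist": [0, 0, 0], "grip": 1},
  {"xyz": [0, 0, 0], "twist": [0, 0, 0], "grip": 1},
  {"xyz": [0, 0, 0], "twist": [0, 0, 0], "grip": 1},
])

```text
clock: 17.32
position: [0.3862, -0.2717, 0.0951]
ee_rot: [2.559, 1.822, 0.0]
force: [0.1, -0.2, -3.1]
width: 0.414
```

Run:
```python
from h import *
o,im=snap("wrist");cv2.imwrite("pics/w9.png",im);K,T=cam("wrist",o)
hsv=cv2.cvtColor(im,cv2.COLOR_BGR2HSV)
print(o["position"].round(4),o["ee_rot"].round(3),goto(o,(.383,-.274,.022),-20))
for nm,m,z in (("green",cv2.inRange(hsv,(35,30,0),(95,255,90)),.004),("cream",cv2.inRange(hsv,(20,40,170),(40,110,255)),.004),("brass",cv2.inRange(hsv,(15,130,140),(35,255,255)),o["position"][2]-.0184+.024)):
    m[345:]=0
    for b in blobs(m,z,K,T,300):print(nm,b)
```

```text
[ 0.3862 -0.2717  0.0951] [2.559 1.822 0.   ] ('xyz', [-0.053, -0.038, 1.218], 'twist', [0.001, -0.001, 0.09], 'alt half-turn j7 now', -0.04)
green ([266, 216], 383.8, -272.5, 59.4, 59.0, 47.5)
cream ([338, 263], 416.5, -325.8, 35.0, 24.1, 70.9)
cream ([209, 263], 327.7, -293.4, 40.3, 20.8, 52.6)
brass ([362, 306], 419.1, -298.1, 31.4, 6.7, 78.2)
brass ([273, 250], 390.4, -262.8, 38.1, 29.7, -19.1)
```

View pics/w9.png

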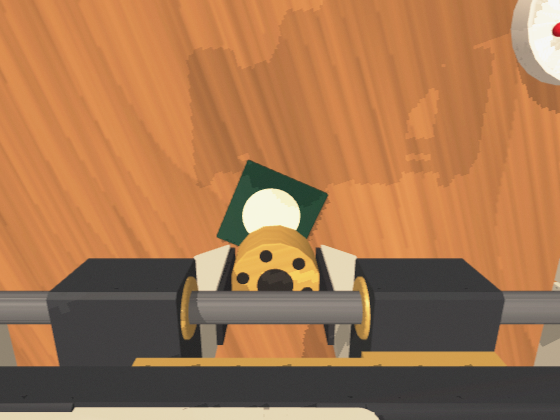

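Run:
```python
from h import *
o,im=snap("wrist");K,T=cam("wrist",o);M=R.from_rotvec(o["ee_rot"]).as_matrix()
hsv=cv2.cvtColor(im,cv2.COLOR_BGR2HSV)
print(o["position"].round(4))
# cream arc circle fit
m=cv2.inRange(hsv,(15,15,200),(40,110,255));m[:170]=0;m[250:]=0;m[:,:230]=0;m[:,310:]=0
c=max(cv2.findContours(m,0,cv2.CHAIN_APPROX_NONE)[0],key=cv2.contourArea)[:,0]
def fit(c,z):
    w=ray(c,z,K,T)*1000;A=np.c_[2*w,np.ones(len(w))];s=np.linalg.lstsq(A,(w**2).sum(1),rcond=None)[0];return s[:2].round(1),np.sqrt(s[2]+s[:2]@s[:2]).round(1)
v=c[:,1];print("cream",fit(c[v<222],.004),len(c))
# top face of brass: dimple dark ring & far top edge
d=cv2.inRange(hsv,(0,0,0),(180,255,90))
for q in cv2.findContours(d[240:292,230:322].copy(),0,2)[0]:
    if 20<cv2.contourArea(q)<800:
        u=q[:,0].mean(0)+(230,240);w=ray(u,.1007,K,T)[0];print("dimple",u.round(),((w-o["position"][:2])*1000@M[:2,:2]).round(1))
print([int(x) for x in hsv[225:262,275,2]])
```

```text
[ 0.3861 -0.2719  0.095 ]
cream (array([ 383.5, -273.1]), np.float64(19.8)) 156
dimple [307. 290.] [-4.8 14.8]
dimple [244. 278.] [  0.8 -12.5]
dimple [275. 277.] [1.3 1.1]
dimple [298. 263.] [ 7.8 10.7]
dimple [265. 257.] [10.9 -3.5]
dimple [319. 266.] [ 6.4 19.7]
dimple [231. 273.] [  3.1 -18. ]
dimple [234. 242.] [ 17.6 -16.2]
[245, 223, 219, 221, 218, 214, 215, 215, 217, 218, 216, 217, 216, 220, 219, 215, 213, 216, 228, 242, 237, 234, 234, 233, 232, 236, 239, 238, 237, 235, 235, 235, 235, 235, 236, 236, 236]
```

Run:
```python
from h import *
o=arm.observe()
print(o["position"].round(4),goto(o,(.3845,-.2705,.0225),-20.9))
```

```text
[ 0.386  -0.2721  0.095 ] ('xyz', [0.017, -0.032, 1.208], 'twist', [0.0, -0.0, 0.175], 'alt half-turn j7 now', -0.04)
```

Emit:
jog_arm([
  {"xyz": [0.017, -0.032, 0.7], "twist": [0, 0, 0], "grip": 1},
  {"xyz": [0.017, -0.032, 1.1], "twist": [0, 0, 0], "grip": 1},
  {"xyz": [0.017, -0.032, 1.17], "twist": [0, 0, 0], "grip": 1},
  {"xyz": [0.017, -0.032, 1.17], "twist": [0, 0, 0], "grip": 1},
])

```text
clock: 17.92
position: [0.3845, -0.271, 0.0251]
ee_rot: [2.561, 1.82, 0.0]
force: [0.4, 0.2, -2.6]
width: 0.412
```

Run:
```python
from h import *
o=arm.observe()
print(o["position"].round(4),o["force"].round(1),goto(o,(.3845,-.2705,.0222),-20.9))
```

```text
[ 0.3845 -0.271   0.0251] [ 0.4  0.2 -2.6] ('xyz', [0.007, -0.003, 0.049], 'twist', [0.001, -0.0, 0.171], 'alt half-turn j7 now', -0.11)
```

Emit:
jog_arm([
  {"xyz": [0.007, 0, 0.05], "twist": [0, 0, 0], "grip": 1},
  {"xyz": [0.007, 0, 0.05], "twist": [0, 0, 0], "grip": 1},
  {"xyz": [0.007, 0, 0.05], "twist": [0, 0, 0], "grip": 1},
])

```text
clock: 18.3
position: [0.3851, -0.2711, 0.0225]
ee_rot: [2.56, 1.818, 0.001]
force: [0.4, -0.1, 3.9]
width: 0.415
```

Emit:
jog_arm([
  {"xyz": [0, 0, 0], "twist": [0, 0, 0], "grip": 0.4},
  {"xyz": [0, 0, 0], "twist": [0, 0, 0], "grip": -0.5},
  {"xyz": [0, 0, 0], "twist": [0, 0, 0], "grip": -0.5},
  {"xyz": [0, 0, -0.9], "twist": [0, 0, 0], "grip": -1},
  {"xyz": [0, 0, -1.8], "twist": [0, 0, 0], "grip": -1},
])

```text
clock: 18.92
position: [0.3836, -0.2701, 0.1305]
ee_rot: [-2.559, -1.819, 0.001]
force: [1.3, -1.1, -0.2]
width: 0.805
```

Run:
```python
from h import *
for i in range(4):arm.get_image("top")
o,im=snap("wrist");K,T=cam("wrist",o);cv2.imwrite("pics/w10.png",im)
print(o["position"].round(4),o["width"])
cv2.imwrite("pics/w10c.png",cv2.resize(im[130:270,200:350],None,fx=4,fy=4,interpolation=cv2.INTER_NEAREST))
hsv=cv2.cvtColor(im,cv2.COLOR_BGR2HSV)
m=cv2.inRange(hsv,(18,100,140),(35,255,255));m[262:]=0
for b in blobs(m,.028,K,T,400):print(b)
m=cv2.inRange(hsv,(35,30,0),(95,255,90));m[262:]=0
for b in blobs(m,.004,K,T,400):print(b)
print(goto(o,(.498,.403,.13),-22))
```

```text
[ 0.3845 -0.2711  0.1306] 0.9695089340033739
([274, 212], 385.3, -272.8, 40.4, 39.9, 26.1)
([277, 198], 383.7, -272.6, 59.3, 58.9, 47.5)
('xyz', [11.23, -1.916, -0.004], 'twist', [0.011, 0.004, 0.276], 'alt half-turn j7 now', -0.01)
```

View pics/w10c.png

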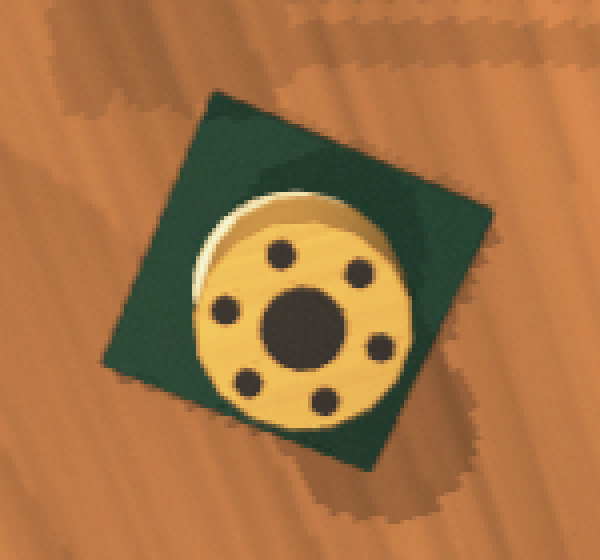

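Cream shows about 2 px on the image's left, so I'll shift the brass block about 1.4 mm in −tool y.

Emit:
jog_arm([
  {"xyz": [0, 0, 0.9], "twist": [0, 0, 0], "grip": -0.3},
  {"xyz": [0, 0, 1.78], "twist": [0, 0, 0], "grip": -0.3},
  {"xyz": [0, 0, 1.78], "twist": [0, 0, 0], "grip": 0.2},
  {"xyz": [0, 0, 1.78], "twist": [0, 0, 0], "grip": 1},
  {"xyz": [0, 0, 1.78], "twist": [0, 0, 0], "grip": 1},
])

```text
clock: 19.8
position: [0.3851, -0.2711, 0.0245]
ee_rot: [2.559, 1.818, 0.001]
force: [0.2, 0.1, 0.5]
width: 0.505
```

Emit:
jog_arm([
  {"xyz": [0, 0, 0], "twist": [0, 0, 0], "grip": 1},
  {"xyz": [0, 0, -0.06], "twist": [0, 0, 0], "grip": 1},
  {"xyz": [0.008, -0.024, -0.06], "twist": [0, 0, 0], "grip": 1},
  {"xyz": [0.008, -0.024, -0.06], "twist": [0, 0, 0], "grip": 1},
  {"xyz": [0.008, -0.024, -0.06], "twist": [0, 0, 0], "grip": 1},
])

```text
clock: 20.42
position: [0.383, -0.2696, 0.0265]
ee_rot: [-2.561, -1.819, 0.0]
force: [0.4, -0.4, -3.0]
width: 0.417
```

Emit:
jog_arm([
  {"xyz": [0, 0, 0], "twist": [0, 0, 0], "grip": 1},
  {"xyz": [0, 0, 0.065], "twist": [0, 0, 0], "grip": 1},
  {"xyz": [0, 0, 0.065], "twist": [0, 0, 0], "grip": 1},
])

```text
clock: 20.8
position: [0.3833, -0.2699, 0.0233]
ee_rot: [2.56, 1.819, -0.0]
force: [-3.2, 1.2, 13.8]
width: 0.418
```

Emit:
jog_arm([
  {"xyz": [0, 0, 0], "twist": [0, 0, 0], "grip": 0.4},
  {"xyz": [0, 0, 0], "twist": [0, 0, 0], "grip": -0.5},
  {"xyz": [0, 0, 0], "twist": [0, 0, 0], "grip": -0.5},
  {"xyz": [0, 0, -0.9], "twist": [0, 0, 0], "grip": -1},
  {"xyz": [0, 0, -1.8], "twist": [0, 0, 0], "grip": -1},
])

```text
clock: 21.42
position: [0.3827, -0.2693, 0.1315]
ee_rot: [-2.559, -1.819, 0.0]
force: [0.7, -1.1, -0.1]
width: 0.8
```

Run:
```python
from h import *
for i in range(4):arm.get_image("top")
o,im=snap("wrist");K,T=cam("wrist",o);cv2.imwrite("pics/w11.png",im)
print(o["position"].round(4),o["width"])
hsv=cv2.cvtColor(im,cv2.COLOR_BGR2HSV)
for n in("w10","w11"):
    h=cv2.cvtColor(cv2.imread(f"pics/{n}.png"),cv2.COLOR_BGR2HSV)
    m=cv2.inRange(h,(15,15,180),(40,110,255));m[:130]=0;m[270:]=0;m[:,:200]=0;m[:,350:]=0
    q=np.argwhere(m);print("cream px",len(q),q.mean(0) if len(q) else "")
m=cv2.inRange(hsv,(18,100,140),(35,255,255));m[262:]=0
for b in blobs(m,.028,K,T,400):print(b)
m=cv2.inRange(hsv,(35,30,0),(95,255,90));m[262:]=0
for b in blobs(m,.004,K,T,400):print(b)
print(goto(o,(.498,.403,.13),-22))
```

```text
[ 0.3836 -0.2702  0.1315] 0.9709710519036162
cream px 97 [188.7628866  256.81443299]
cream px 13 [188.46153846 294.07692308]
([272, 214], 383.5, -271.8, 40.3, 39.4, 70.7)
([279, 200], 383.7, -272.5, 59.2, 58.9, 47.4)
('xyz', [11.222, -1.896, 0.011], 'twist', [0.013, 0.005, 0.276], 'alt half-turn j7 now', -0.02)
```

Brass block centred now (13 cream px left, from 97). On to the clamp.

Emit:
jog_arm([
  {"xyz": [11.22, -1.9, 0], "twist": [0, 0, 0.3], "grip": -0.8},
  {"xyz": [11.22, -1.9, 0], "twist": [0, 0, 0.3], "grip": -0.8},
  {"xyz": [11.22, -1.9, 0], "twist": [0, 0, 0.3], "grip": -0.8},
  {"xyz": [11.22, -1.9, 0], "twist": [0, 0, 0.3], "grip": -0.8},
  {"xyz": [11.22, -1.9, 0], "twist": [0, 0, 0.3], "grip": -0.8},
])

```text
clock: 22.3
position: [0.4344, 0.0401, 0.1293]
ee_rot: [-2.607, -1.751, 0.003]
force: [1.4, -1.6, -0.7]
width: 0.897
```

Run:
```python
from h import *
o=arm.observe()
print(o["position"].round(4),goto(o,(.498,.403,.13),-22))
```

```text
[0.4344 0.0401 0.1293] ('xyz', [6.0, -1.306, -0.015], 'twist', [-0.012, 0.006, -0.022], 'alt half-turn j7 now', -0.83)
```

Emit:
jog_arm([
  {"xyz": [5.95, -1.3, 0], "twist": [0, 0, 0], "grip": -0.4},
  {"xyz": [5.95, -1.3, 0], "twist": [0, 0, 0], "grip": -0.4},
  {"xyz": [5.95, -1.3, 0], "twist": [0, 0, 0], "grip": -0.4},
  {"xyz": [5.95, -1.3, 0], "twist": [0, 0, 0], "grip": -0.4},
  {"xyz": [5.95, -1.3, 0], "twist": [0, 0, 0], "grip": -0.4},
])

```text
clock: 22.92
position: [0.4883, 0.3476, 0.1285]
ee_rot: [2.607, 1.752, -0.005]
force: [1.5, -0.5, -0.2]
width: 0.705
```

Emit:
jog_arm([
  {"xyz": [0.8, -0.15, 0], "twist": [0, 0, 0], "grip": -0.4},
  {"xyz": [0.8, -0.15, 0], "twist": [0, 0, 0], "grip": -0.4},
  {"xyz": [0.8, -0.15, 0], "twist": [0, 0, 0], "grip": -0.4},
  {"xyz": [0.8, -0.15, 0], "twist": [0, 0, 0], "grip": -0.4},
])

```text
clock: 23.42
position: [0.4988, 0.3922, 0.1298]
ee_rot: [2.608, 1.749, -0.003]
force: [0.9, -0.7, 0.0]
width: 0.701
```

Run:
```python
from h import *
for i in range(2):
    o,im=snap("wrist");K,T=cam("wrist",o)
    hsv=cv2.cvtColor(im,cv2.COLOR_BGR2HSV)
    m=cv2.inRange(hsv,(15,90,140),(35,255,255));m[262:]=0
    print(o["position"].round(4))
    for b in blobs(m,.020,K,T,400):print(b,goto(o,(b[1]/1e3,b[2]/1e3,.016),b[5]-90))
cv2.imwrite("pics/w12.png",im)
```

```text
[0.4988 0.3922 0.1298]
([265, 188], 498.7, 404.1, 95.0, 27.3, 67.7) ('xyz', [0.187, -0.076, 1.896], 'twist', [-0.0, 0.012, 0.0], 'alt half-turn j7 now', -1.41)
([435, 125], 627.2, 405.7, 95.1, 34.3, 82.5) ('xyz', [1.024, 1.895, 1.894], 'twist', [-0.002, 0.012, -1.48], 'alt half-turn j7 now', -1.41)
[0.4989 0.3924 0.1302]
([268, 196], 498.7, 404.0, 94.5, 27.4, 67.7) ('xyz', [0.18, -0.077, 1.903], 'twist', [0.001, 0.008, -0.0], 'alt half-turn j7 now', -1.41)
([437, 131], 627.2, 405.6, 95.1, 34.3, 83.0) ('xyz', [1.018, 1.894, 1.902], 'twist', [-0.0, 0.009, -1.53], 'alt half-turn j7 now', -1.41)
```

View pics/w12.png

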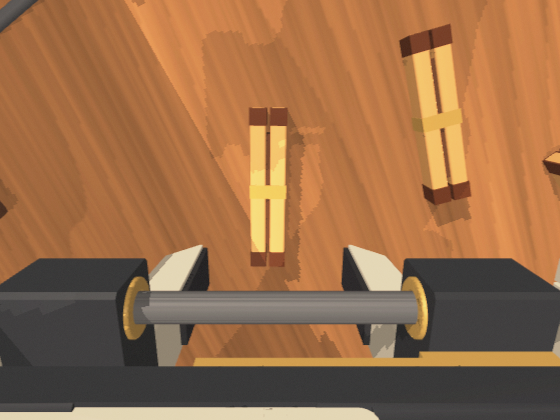

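Emit:
jog_arm([
  {"xyz": [0.18, -0.077, 0.7], "twist": [0, 0, 0], "grip": -0.3},
  {"xyz": [0.18, -0.077, 1.4], "twist": [0, 0, 0], "grip": -0.1},
  {"xyz": [0.18, -0.077, 1.93], "twist": [0, 0, 0], "grip": 0},
  {"xyz": [0.18, -0.077, 1.93], "twist": [0, 0, 0], "grip": 1},
  {"xyz": [0.18, -0.077, 1.93], "twist": [0, 0, 0], "grip": 1},
], force=20)

```text
clock: 24.15
position: [0.4987, 0.4053, 0.0151]
ee_rot: [2.608, 1.751, -0.0]
force: [0.2, 0.5, -0.1]
width: 0.334
```

Emit:
jog_arm([
  {"xyz": [0, 0, 0], "twist": [0, 0, 0], "grip": 1},
  {"xyz": [0, 0, 0], "twist": [0, 0, 0], "grip": 1},
  {"xyz": [0, 0, 0], "twist": [0, 0, 0], "grip": 1},
])

```text
clock: 24.52
position: [0.4987, 0.4057, 0.0153]
ee_rot: [2.608, 1.751, 0.001]
force: [0.5, -2.0, 3.7]
width: 0.281
```

Emit:
jog_arm([
  {"xyz": [0, 0, -0.7], "twist": [0, 0, 0], "grip": 1},
  {"xyz": [0, 0, -1.3], "twist": [0, 0, 0], "grip": 1},
])

```text
clock: 24.78
position: [0.4983, 0.4059, 0.0938]
ee_rot: [-2.607, -1.752, 0.001]
force: [-0.0, -0.5, -0.5]
width: 0.286
```

Run:
```python
from h import *
o=arm.observe()
print(o["position"].round(4),goto(o,(.445,.084,.095),-21.5))
```

```text
[0.4983 0.4059 0.0938] ('xyz', [-5.303, 1.205, -0.02], 'twist', [-0.002, 0.001, -0.07], 'alt half-turn j7 now', -1.44)
```

Emit:
jog_arm([
  {"xyz": [-5.3, 1.2, -0.05], "twist": [0, 0, -0.07], "grip": 1},
  {"xyz": [-5.3, 1.2, -0.05], "twist": [0, 0, -0.07], "grip": 1},
  {"xyz": [-5.3, 1.2, -0.05], "twist": [0, 0, -0.07], "grip": 1},
  {"xyz": [-5.3, 1.2, -0.05], "twist": [0, 0, -0.07], "grip": 1},
  {"xyz": [-5.3, 1.2, -0.05], "twist": [0, 0, -0.07], "grip": 1},
])

```text
clock: 25.4
position: [0.4468, 0.0957, 0.0959]
ee_rot: [2.597, 1.768, 0.001]
force: [1.0, -1.2, -0.7]
width: 0.279
```

Emit:
jog_arm([
  {"xyz": [-0.2, 0.05, 0], "twist": [0, 0, 0], "grip": 1},
  {"xyz": [-0.2, 0.05, 0], "twist": [0, 0, 0], "grip": 1},
  {"xyz": [-0.2, 0.05, 0], "twist": [0, 0, 0], "grip": 1},
  {"xyz": [-0.2, 0.05, 0], "twist": [0, 0, 0], "grip": 1},
])

```text
clock: 25.9
position: [0.4458, 0.0871, 0.0958]
ee_rot: [-2.594, -1.771, -0.001]
force: [0.2, -0.5, -0.5]
width: 0.279
```

Run:
```python
from h import *
arm.get_image("top")
o,im=snap("wrist");cv2.imwrite("pics/w13.png",im);K,T=cam("wrist",o)
hsv=cv2.cvtColor(im,cv2.COLOR_BGR2HSV)
print(o["position"].round(4),o["ee_rot"].round(3),goto(o,(.4455,.084,.02),-21.5))
for nm,m,z in (("green",cv2.inRange(hsv,(35,30,0),(95,255,90)),.004),("cream",cv2.inRange(hsv,(15,20,170),(40,110,255)),.004),("wood",cv2.inRange(hsv,(15,120,130),(35,255,255)),o["position"][2]-.0152+.020)):
    m[345:]=0
    for b in blobs(m,z,K,T,300):print(nm,b)
```

```text
[0.4457 0.0869 0.0957] [-2.595e+00 -1.771e+00 -1.000e-03] ('xyz', [-0.047, 0.014, 1.262], 'twist', [-0.0, -0.004, 0.012], 'alt half-turn j7 now', -0.99)
green ([531, 223], 627.8, 10.7, 67.9, 55.0, 39.9)
green ([275, 126], 467.8, 139.7, 44.9, 16.6, -21.4)
cream ([320, 261], 460.4, 35.2, 32.6, 26.1, 51.3)
cream ([229, 264], 402.0, 58.5, 32.6, 27.1, 85.8)
cream ([276, 149], 461.5, 123.8, 30.5, 25.5, 68.6)
wood ([286, 332], 442.8, 57.9, 11.1, 10.7, -21.4)
wood ([258, 331], 429.3, 63.2, 10.7, 10.7, 68.4)
wood ([336, 304], 466.9, 62.9, 31.3, 5.2, 72.5)
wood ([214, 303], 415.7, 82.9, 31.3, 5.2, 64.7)
wood ([279, 231], 454.0, 105.5, 51.6, 26.2, 68.6)
wood ([483, 195], 539.4, 90.3, 36.6, 4.4, -89.2)
```

View pics/w13.png

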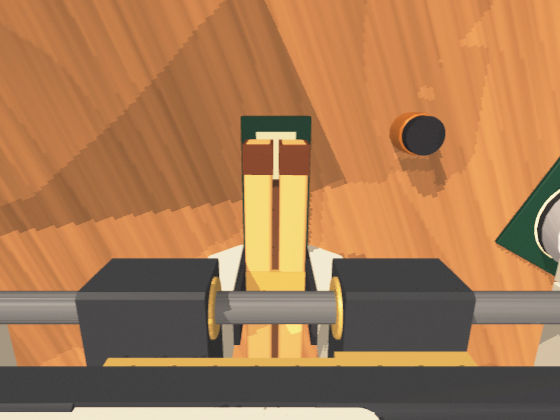

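Run:
```python
from h import *
o=arm.observe();print(o["position"].round(4))
im=cv2.imread("pics/w13.png");hsv=cv2.cvtColor(im,cv2.COLOR_BGR2HSV)
print([(v,*map(int,hsv[v,256])) for v in range(130,150)])
o=dict(o,position=np.array([.4457,.0869,.0957]));K,T=cam("wrist",o)
a=np.array([.365,.931])
for v in(139,140,144,176):print(v,ray([(256,v)],.0957-.0152+.020,K,T)[0]@a*1000)
```

```text
[0.4456 0.0866 0.0957]
[(130, 72, 98, 65), (131, 49, 64, 88), (132, 20, 81, 214), (133, 22, 78, 221), (134, 21, 80, 221), (135, 21, 78, 221), (136, 20, 82, 214), (137, 20, 83, 212), (138, 20, 82, 214), (139, 18, 132, 232), (140, 18, 143, 243), (141, 19, 143, 244), (142, 19, 143, 244), (143, 19, 143, 244), (144, 12, 163, 194), (145, 9, 162, 146), (146, 9, 169, 139), (147, 9, 166, 138), (148, 9, 164, 138), (149, 9, 171, 139)]
139 303.97663939607946
140 303.5910293081763
144 302.0426273931914
176 289.3019556857415
```

Run:
```python
from h import *
o=arm.observe();print(goto(o,(.4450,.0842,.0195),-21.4))
```

```text
('xyz', [-0.041, 0.005, 1.27], 'twist', [-0.001, -0.002, 0.0], 'alt half-turn j7 now', -0.99)
```

Emit:
jog_arm([
  {"xyz": [-0.043, 0.006, 0.7], "twist": [0, 0, 0], "grip": 1},
  {"xyz": [-0.043, 0.006, 1.1], "twist": [0, 0, 0], "grip": 1},
  {"xyz": [-0.043, 0.006, 1.23], "twist": [0, 0, 0], "grip": 1},
  {"xyz": [-0.043, 0.006, 1.23], "twist": [0, 0, 0], "grip": 1},
])

```text
clock: 26.5
position: [0.445, 0.0833, 0.0219]
ee_rot: [-2.596, -1.769, 0.001]
force: [-0.3, -0.1, -0.4]
width: 0.286
```

Run:
```python
from h import *
o=arm.observe();print(o["position"].round(4),o["force"].round(1),goto(o,(.4450,.0842,.0192),-21.4))
```

```text
[0.445  0.0833 0.0219] [-0.3 -0.1 -0.4] ('xyz', [0.014, -0.005, 0.046], 'twist', [-0.002, 0.001, -0.007], 'alt half-turn j7 now', -1.09)
```

Emit:
jog_arm([
  {"xyz": [0.013, 0, 0.045], "twist": [0, 0, 0], "grip": 1},
  {"xyz": [0.013, 0, 0.045], "twist": [0, 0, 0], "grip": 1},
  {"xyz": [0.013, 0, 0.045], "twist": [0, 0, 0], "grip": 1},
])

```text
clock: 26.88
position: [0.4456, 0.0836, 0.0197]
ee_rot: [2.597, 1.767, 0.001]
force: [0.5, -0.0, -0.3]
width: 0.283
```

Emit:
jog_arm([
  {"xyz": [0, 0, 0], "twist": [0, 0, 0], "grip": 0.6},
  {"xyz": [0, 0, 0], "twist": [0, 0, 0], "grip": -0.2},
  {"xyz": [0, 0, 0], "twist": [0, 0, 0], "grip": -0.2},
  {"xyz": [0, 0, -0.9], "twist": [0, 0, 0], "grip": -0.5},
  {"xyz": [0, 0, -1.8], "twist": [0, 0, 0], "grip": -1},
])

```text
clock: 27.5
position: [0.4446, 0.0836, 0.1282]
ee_rot: [-2.596, -1.768, 0.002]
force: [1.8, 0.4, 0.8]
width: 0.668
```

Emit:
jog_arm([
  {"xyz": [0, 0, -0.6], "twist": [0, 0, 0], "grip": -0.2},
  {"xyz": [0, 0, -0.6], "twist": [0, 0, 0], "grip": -0.2},
  {"xyz": [0, 0, -0.6], "twist": [0, 0, 0], "grip": -0.2},
])

```text
clock: 27.88
position: [0.4449, 0.0832, 0.1627]
ee_rot: [2.597, 1.767, -0.001]
force: [-1.0, 0.4, -0.5]
width: 0.6
```

Run:
```python
from h import *
for i in range(3):arm.get_image("top")
o,im=snap("wrist");K,T=cam("wrist",o);cv2.imwrite("pics/w14.png",im)
print(o["position"].round(4),o["width"],o["force"].round(1))
cv2.imwrite("pics/w14c.png",cv2.resize(im[90:290,200:360],None,fx=3,fy=3,interpolation=cv2.INTER_NEAREST))
hsv=cv2.cvtColor(im,cv2.COLOR_BGR2HSV)
for nm,m,z in (("green",cv2.inRange(hsv,(35,30,0),(95,255,90)),.004),("wood",cv2.inRange(hsv,(15,120,130),(35,255,255)),.024)):
    m[290:]=0
    for b in blobs(m,z,K,T,300):print(nm,b)
```

```text
[0.4445 0.0833 0.1621] 0.5955037721490007 [ 0.2 -0.2  0.2]
green ([508, 192], 640.5, 4.1, 79.9, 78.9, -50.1)
green ([278, 182], 445.4, 82.9, 138.5, 44.7, 68.5)
wood ([280, 214], 445.8, 81.5, 94.9, 27.0, 67.8)
```

View pics/w14c.png

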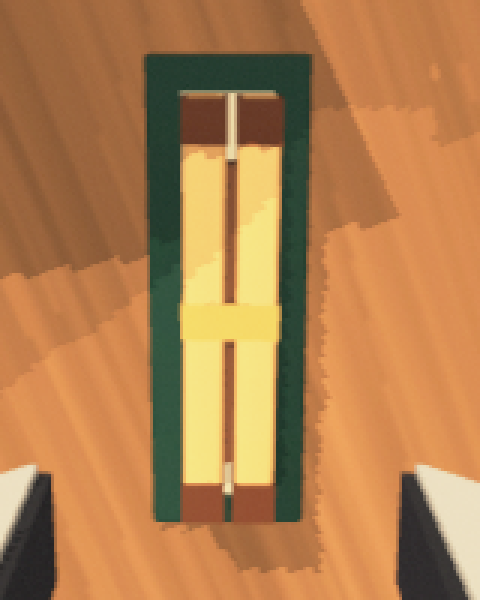

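Clamp covers its silhouette, with only a thin cream line of about 1 mm at the far end. Back the arm away and do an overall check.

Emit:
jog_arm([
  {"xyz": [-1, -4, -1], "twist": [0, 0, 0], "grip": -0.2},
  {"xyz": [-1, -4, -1], "twist": [0, 0, 0], "grip": -0.2},
  {"xyz": [-1, -4, -1], "twist": [0, 0, 0], "grip": -0.2},
  {"xyz": [-1, -4, -1], "twist": [0, 0, 0], "grip": -0.2},
])

```text
clock: 28.58
position: [0.2022, 0.1154, 0.2219]
ee_rot: [-2.596, -1.768, 0.002]
force: [-0.4, 0.0, 1.6]
width: 0.597
```

Run:
```python
from h import *
im=arm.get_image("top");K,T=cam("top");cv2.imwrite("pics/topz.png",im);print(arm.observe()["clock"],arm.observe()["position"].round(3))
hsv=cv2.cvtColor(im,cv2.COLOR_BGR2HSV)
g=cv2.inRange(hsv,(35,30,0),(95,255,70));[print("green",b) for b in blobs(g,.004,K,T,80)]
g=cv2.inRange(hsv,(0,0,70),(180,70,255));g[:110]=0;g[340:]=0;[print("grey",b) for b in blobs(g,.026,K,T,80)]
g=cv2.inRange(hsv,(15,100,150),(35,255,255));[print("yel",b) for b in blobs(g,.026,K,T,60)]
cv2.imwrite("pics/topzc.png",cv2.resize(im[150:340,180:460],None,fx=2.8,fy=2.8))
```

```text
28.625 [0.196 0.115 0.223]
green ([383, 298], 385.1, -270.9, 54.5, 54.1, -41.0)
green ([304, 262], 466.9, -83.7, 60.7, 60.2, 30.7)
green ([264, 186], 641.8, 4.9, 74.5, 73.5, 39.7)
grey ([305, 260], 465.3, -84.2, 53.8, 50.8, 29.7)
grey ([526, 248], 507.7, -576.4, 72.5, 21.3, 75.3)
grey ([360, 204], 597.2, -211.2, 74.9, 70.3, -88.3)
grey ([265, 182], 640.5, 5.2, 66.2, 63.1, 1.8)
grey ([4, 165], 653.1, 589.8, 54.5, 17.6, 5.7)
grey ([356, 114], 807.2, -235.8, 132.8, 16.7, -88.0)
yel ([388, 301], 383.0, -269.7, 42.0, 39.0, -90.0)
yel ([224, 267], 446.3, 83.6, 96.1, 27.7, 67.9)
yel ([318, 223], 549.0, -111.6, 27.1, 26.8, -43.6)
yel ([86, 180], 629.3, 404.9, 94.8, 32.4, 84.6)
yel ([141, 139], 730.8, 288.7, 94.8, 30.6, -73.5)
yel ([434, 103], 838.1, -375.8, 92.8, 14.4, -81.8)
```

View pics/topzc.png

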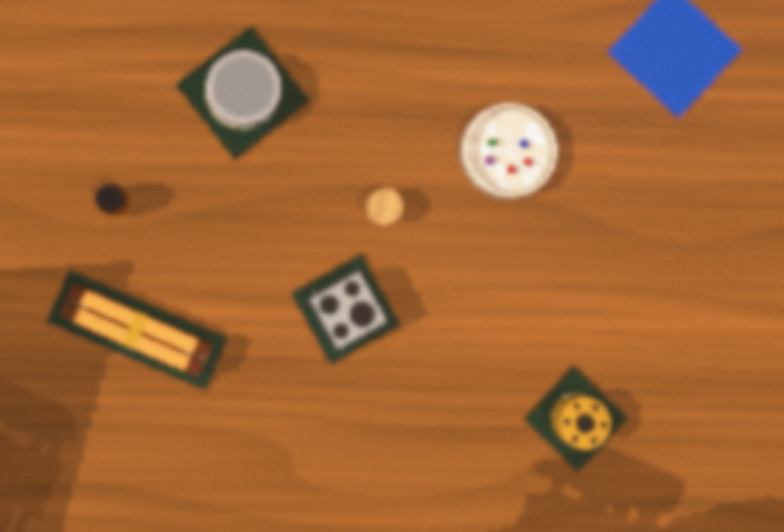

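The overall view shows all four tools on their own pads, with the dish, jar, spool and blue pad where they were. I'll let the arm settle, then hand in.

Emit:
jog_arm([
  {"xyz": [0, 0, 0], "twist": [0, 0, 0], "grip": -0.2},
  {"xyz": [0, 0, 0], "twist": [0, 0, 0], "grip": -0.2},
  {"xyz": [0, 0, 0], "twist": [0, 0, 0], "grip": -0.2},
])

```text
clock: 29.0
position: [0.2048, 0.1152, 0.2218]
ee_rot: [-2.596, -1.766, 0.002]
force: [0.4, -1.2, 0.1]
width: 0.6
```

```bash
python3 -c "
from cell import arm
print(arm.observe()['position'],arm.observe()['force']);print(arm.sign_off())"
```

```text
[0.20481151 0.11521392 0.22178853] [ 0.39673831 -1.21305716  0.0799056 ]
the job is handed in; nothing more can be done
None
```

All four tools are back on their matching pads, and I handed the job in at 29 s with the gripper clear. I re-gripped the square and brass blocks once each, because each first landed about 1.5 mm off centre.

- **Wrist-camera checks:** each tool was within about 1–1.5 mm of its silhouette's centre. The square block showed no cream. The round block showed a thin crescent, the brass block a few pixels of cream, and the clamp a line of about 1 mm at one end. The square block matched its pad's angle, and the clamp was within about 0.7° of its own.
- **Top-camera check:** this confirmed all four tools on their pads, and the dish, jar, spool, blue pad and clamp look-alikes were still where they started. It read the brass and square blocks 1–2.5 mm off their pad centres. That is within the 2 mm calibration plus visible side faces, so I trusted the closer wrist views.

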